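# Cap a preserve jar to the vent position

### The arm

A 7-joint arm with a two-finger parallel gripper is mounted at the origin on the work surface. World frame = base frame: x ahead of the robot, y to its left, z up, the work surface at z = 0. Lengths are in m, angles in rad, forces in N, time in s.
With the tool pointing down it reaches from about 0.4 to 0.85 m from the base axis. Payload 4.5 kg.
Tool frame: the origin (TCP) lies on the centre line of the jaws, within the pads' length; the fingertips stand 14 mm ahead of it and the grasp point (between the pads) lies 5 mm behind it (nose_length is the distance from the TCP to the fingertips, in m); x points along the fingers, y is the direction in which the jaws open and shut, and the axes are right-handed (so a half turn about x gives the same grasp; the last joint's range is limited). The gripper opens to 88 mm and grips with 3 to 60 N. Pads are 18 mm wide; open, the fingers measure 123 mm over their backs; the gripper's body (75 mm by 187 mm) begins 45 mm behind the grasp point.
Start: joints at [0.034, 0.689, -0.195, 1.565, 0.157, 0.902, -0.215], TCP at [0.625, 0, 0.253] pointing down, gripper open.
Joint ranges: [-3.01, 3.01], [-0.46, 2.08], [-1.47, 1.51], [0.13, 2.56], [-1, 4.14], [0.04, 2.09], [-2.66, 2.66]. Speed limits (rad/s): [2.57, 2.57, 3.14, 3.14, 3.14, 3.14, 3.14].

### API

Orientations are given as a unit quaternion [x, y, z, w].
In Python, from plant import get_state, snapshot, camera_params, finish_job, boxes_of, silhouettes, spot_point, nose_length gives the robot as it stands.
- The arm moves only by the tool apply_moves, never from a script. Its arguments are lists of equal length, an entry for each row: "delta_pos": the shift along the tool's x, y, z in cm, a list of three; "yaw": the turn about the tool's x in rad; "gripper": the opening in per cent of the stroke, from 0 (shut) to 100 (fully open). A call has 1 to 10 rows; each row is the pose to reach, as a shift and turn from the pose measured when the call began, along the tool's axes at that moment; what a row does not reach only later rows make up. A row lasts 1/12 s, in which the tool goes at most 41.7 mm and 7.16 degrees, less where a joint would pass 70% of its speed; a pose out of reach is approached as far as the arm can. A call with a gripper value outside its range is refused whole. The fingers move at their own pace and stop on an object; "force" is the grip in N (left out, the last holds). Time passes only in rows, so rows that repeat a pose let the fingers close. It gives the time, the measured TCP pose, the force and the opening at its end, in the units of the state.
- get_state(): the state, without advancing time (a new reading comes with each control period).
- snapshot(name): name is "scene" or "side" or "wrist"; returns the picture (384x512x3 uint8, red, green, blue); there is no depth.
- camera_params(name): a dict with "fovy" (degrees; the focal length in pixels is half the picture's height over the tangent of half this angle, whatever the lens; pixels are square), "cx", "cy" (the principal point, pixels), "dist" ([k1, k2, p1, p2, k3] as OpenCV has them; the pictures are not rectified), "position" and "orientation" of the camera in the world. Camera axes: x right, y down, z forward; pixel columns grow to the right and rows downward; lengths in m; the calibration is good to about 2 mm. A picture is of the moment at which its call begins: read the wrist's pose just before it. camera_params takes no time and is no camera call; for the wrist camera it gives the pose at the moment of the call.
- finish_job(): hands the job in, once; it reports no verdict.
Trained networks look in the newest picture that a camera, given by its name, has taken for a name from the list of things; names that differ only in an ending like _2 or _b are one class to them, and where a whole thing is asked for, a point or a joint stands for the part that bears it (a point fixed in the world has none). Each returns a list of dicts, best first, with "score" (0 to 1); they miss things now and then, are a little off and sometimes report something else, mostly with a low value. They report only what shows in the picture. A call takes as long as a camera call. They do not tell look-alikes from the thing itself.
- boxes_of(thing, camera): "bbox" ([left, top, width, height] in pixels, round what is visible of it).
- silhouettes(thing, camera): "mask" (384x512 bool, what is visible of it) and "bbox" ([left, top, width, height] in pixels, round what is visible of it).
- spot_point(thing, camera): "pixel" ([column, row] in pixels: a listed point, or the origin of a listed thing).
The state is a dict: "clock": time; "q": joint angles; "qd": joint speeds; "joint_torque": joint torques, N m; "tool_pos": TCP position; "eef_rot": TCP orientation; "contact_force": force on the tool from outside, world axes, zero at the start; "moment": the same for the moment, N m; "opening": opening from 0.0 (shut) to 1.0 (fully open).
Only numpy, scipy, OpenCV 4.12 (cv2) and the standard library are available. Lean on these libraries where they do the work, as an engineer would, in place of code of your own. Each camera call takes 0.05 s, during which the arm holds its last target.

### The job

Keeping it upright, set the square jar of plums fully down into the raised square nest of the steel capping stand and let go of it. Then take the bayonet lid by its bar, lower it into the jar mouth so that its two lugs pass through the two notches and the lid sits down on the rim, and turn it clockwise (seen from above) to the vent position: halfway, an eighth of a turn (45 degrees), well short of the lock click. Finish while still gripping the lid there; leave the round jar, the bowl and the spoon where they are.

Things in the scene. Friction and masses are not known exactly. Their poses are not given: they have to be found in the camera images.
- stand: Steel capping stand fixed to the counter: foot plate 130 x 130 x 10 mm, column 45 x 45 mm, on it a square open nest. The jar fits in with 2 mm to spare each side, in any of its four quarter-turn positions, and can then turn about 4 degrees either way. Origin: centre of the underside on the counter; x and y along the nest's sides, z up.
- stand_nest (a point): Centre of the nest floor, 38 mm above the counter. Nest 68 mm square inside, walls 8 mm high (to 46 mm above the counter) with outward flared lips up to 54 mm above the counter.
- jar: Square clear glass jar of yellow plums with a square steel collar on top, the only square jar: 64 x 64 mm, 90 mm high, about 0.4 kg, upright on the counter. Grip it across two opposite faces. Origin: centre of its underside; x and y square to its side faces, z up.
- jar_mouth (a point): Centre of the jar's mouth, level with the rim (90 mm above its underside): a 49 mm hole in the 6 mm thick collar, with two notches at the jar's +x and -x sides, 17 mm wide at the hole, reaching 29 mm from the axis. Axes as the jar.
- jar_seat (a point): Point on the jar's axis 77 mm above its underside, where the lid's origin lies when the lid sits down on the rim. The lugs then turn under the collar: anticlockwise they soon meet a stop; clockwise they run free for about 60 degrees, then meet sprung click pins, and a locked stop at about 90 degrees.
- lid: Steel bayonet lid, about 0.18 kg, lying right way up: plug 46 mm in diameter, 13 mm deep, below a 64 mm flange (z = 13 to 17 mm). Two lugs, 8 mm wide, z = 1 to 5 mm, stick out of the plug at +x and -x to 27 mm from the axis. Either way round fits. Fully down, the lugs are 2 mm below the collar. Origin: centre of the plug's underside; z up.
- lid_bar (a point): Centre of the lid's upright black grip bar, 33 mm above the lid's origin. Bar 46 mm long along the lid's x, 16 mm thick along y, z = 17 to 49 mm from the origin. It lies right above the lugs, so it must point along the jar's x (over the notches) to let the lid in.
- round_jar: Bystander: closed round jar of dark red preserve with a brass cap, 72 mm in diameter, 110 mm high, standing on the counter. Origin: centre of its underside.
- bowl: Bystander: white ceramic bowl, 90 mm in diameter, 40 mm high. Origin: centre of its underside.
- spoon: Bystander: a spoon lying flat on the counter, between the robot and the stand. Origin: centre of its underside, long side along its x.
Not all that is in view belongs to the job. What is shaped like the stand but red or yellow is not meant.

How it is judged:
On the way, in this order (a step that is already met when the one before it is completed fails the run):
1. the jar stands fully down in the nest of the stand, upright and let go (distance between jar and stand_nest below 0.006 m and angle between jar's own z axis and vertical below 0.06 rad and contact force between the fingers and jar below 0.3 N), for 0.2 s.
2. the lid is down on the rim with its lugs through the notches (distance between lid and jar_seat below 0.005 m and angle between the x axis of lid and the x axis of jar, either way round below 0.3 rad), for 0.05 s.
At the end, for the whole second after the job is handed in: Jar upright in the nest (6 mm); lid down on its rim (within 5 mm of the seat, square within 0.08 rad); bar turned 45 +- 12.6 degrees from the notches, still; fingers grip the lid with over 3 N and do not touch the jar (all of step 1 and distance between lid and jar_seat below 0.005 m and angle between the z axis of lid and the z axis of jar, either way round below 0.08 rad and angle between the x axis of lid and the x axis of jar, either way round between 0.565 and 1.005 rad and contact force between the fingers and lid above 3 N and linear speed of lid below 0.02 m/s and angular speed of lid below 0.15 rad/s); the arm keeps its last pose, push and grip.
It fails at once if the lid is turned into the lock click (more than 69 degrees) (distance between lid and jar_seat below 0.006 m and angle between the x axis of lid and the x axis of jar, either way round above 1.2 rad).
It fails at once if the jar is tipped (angle between jar's own z axis and vertical above 0.5 rad).
It fails at once if a bystander is moved by more than 30 mm (distance of any of round_jar, bowl, spoon from where it was at the start of the episode above 0.03 m).
It also fails if it takes over 64 s, if anything falls off the work surface, if the arm or the gripper's body presses on something with over 40 N, if the wrist force passes 120 N, or if a joint passes its speed limit or range.

## Working session

There is one attempt and no reset: what is moved stays moved. The work goes in short steps, Python scripts to look and compute and a tool call to move; the robot and the scene stay as the last step left them, time stands still between calls to the robot, and variables do not carry over. Pictures are saved under pics/ and viewed, and the job is handed in when it is done.

Besides the shell and the picture viewer there is one more tool, called after ">>>" as a command line: name --pt "numbers of a row" for each row, then --argument value for the rest. apply_moves: Moves the arm, as the interface text tells. Its arguments: {"type":"object","properties":{"delta_pos":{"type":"array"},"yaw":{"type":"array"},"gripper":{"type":"array"},"force":{"type":"number"}},"required":["delta_pos","yaw","gripper"]}

```bash
mkdir -p pics; ls
python3 - <<'E'
from plant import *
import cv2
print(get_state()); print(nose_length if not callable(nose_length) else nose_length())
for n in ["scene","side","wrist"]:
    print(n,camera_params(n))
    im=snapshot(n); cv2.imwrite(f"pics/{n}0.png",cv2.cvtColor(im,cv2.COLOR_RGB2BGR))
E
```

```text
pics
{'clock': 0.0, 'q': array([ 0.03380884,  0.68999234, -0.19451282,  1.56634273,  0.15729476,
        0.90249375, -0.21513325]), 'qd': array([-0.00037742,  0.00133684, -0.00064475,  0.00134841, -0.00088321,
        0.0003186 , -0.00025377]), 'joint_torque': array([ 3.38560185e-04, -5.27571630e+01, -1.26686912e+00, -1.53434461e+01,
       -5.26333472e-02,  6.56995355e-03,  1.65937727e-04]), 'tool_pos': array([ 6.24392202e-01, -5.26392323e-05,  2.51905112e-01]), 'eef_rot': array([-0.49949785, -0.50043713,  0.50048272, -0.49958145]), 'contact_force': array([-0.16236043, -0.45867595, -0.43204374]), 'moment': array([-0.02439435,  0.0072834 , -0.0618713 ]), 'opening': 1.003477467619794}
0.014
scene {'fovy': 47.23407347703363, 'cx': 253.93826625074098, 'cy': 192.0270468246062, 'dist': array([-0.09678753,  0.        ,  0.        ,  0.        ,  0.        ]), 'position': array([ 1.19446963, -0.31788719,  0.8014676 ]), 'orientation': array([ 0.78622946,  0.4752189 , -0.20555767, -0.33727776])}
side {'fovy': 45.055238056488804, 'cx': 253.4412619963677, 'cy': 193.39707548985734, 'dist': array([-0.12154948,  0.        ,  0.        ,  0.        ,  0.        ]), 'position': array([0.29054855, 0.65107764, 0.96102446]), 'orientation': array([-0.1675831 ,  0.9302596 , -0.32175879,  0.05481113])}
wrist {'fovy': 67.20076232177041, 'cx': 258.8171550729086, 'cy': 187.94018104459795, 'dist': array([-0.04569644,  0.        ,  0.        ,  0.        ,  0.        ]), 'position': array([0.62383281, 0.06755953, 0.38421932]), 'orientation': array([ 9.90977125e-01,  5.63764143e-04, -6.76321341e-04,  1.34028216e-01])}
```

View pics/scene0.png

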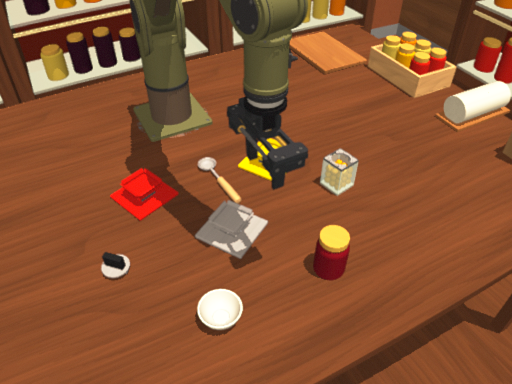

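View pics/side0.png

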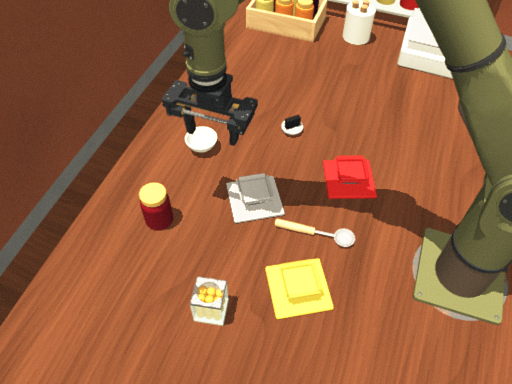

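View pics/wrist0.png

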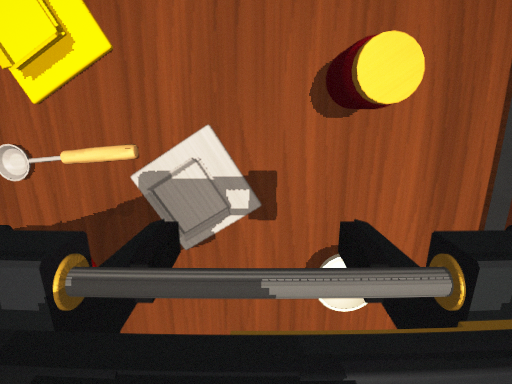

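Scene view: candidates for the stand are the red one (145,192), the yellow one (265,165) and the grey steel one (232,228), and I choose grey. For the jar, they are the square clear one (339,172) and the round red one (332,252), and I choose square. The lid is the black bar on a white-grey disc at (115,263), and the bowl at (220,310) is not it.

```bash
cat > h.py <<'E'
import numpy as np, cv2
from scipy.spatial.transform import Rotation as R
from plant import *
def K(p):
    f=192/np.tan(np.radians(p["fovy"])/2)
    return np.array([[f,0,p["cx"]],[0,f,p["cy"]],[0,0,1.]])
def ray(p,px):
    u=cv2.undistortPoints(np.array([[px]],float),K(p),np.array(p["dist"]))[0,0]
    d=R.from_quat(p["orientation"]).as_matrix()@np.array([u[0],u[1],1.])
    return np.array(p["position"]),d/np.linalg.norm(d)
def plane(p,px,z):
    o,d=ray(p,px); return o+d*(z-o[2])/d[2]
def tri(obs):
    A=np.zeros((3,3));b=np.zeros(3)
    for p,px in obs:
        o,d=ray(p,px);M=np.eye(3)-np.outer(d,d);A+=M;b+=M@o
    x=np.linalg.solve(A,b)
    return x,[float(np.linalg.norm((np.eye(3)-np.outer(ray(p,q)[1],ray(p,q)[1]))@(x-p["position"]))) for p,q in obs]
def proj(p,X):
    X=np.atleast_2d(X).astype(float)
    Rm=R.from_quat(p["orientation"]).as_matrix()
    rv=cv2.Rodrigues(Rm.T)[0]; t=-Rm.T@np.array(p["position"])
    return cv2.projectPoints(X,rv,t,K(p),np.array(p["dist"]))[0][:,0]
def save(im,n): cv2.imwrite(n,cv2.cvtColor(im,cv2.COLOR_RGB2BGR))
def crop(im,box,n,s=5):
    x,y,w,h=box; c=im[max(0,y):y+h,max(0,x):x+w]
    save(cv2.resize(c,None,fx=s,fy=s,interpolation=cv2.INTER_CUBIC),n)
def model(x,y,z,yaw,pts):
    c,s=np.cos(yaw),np.sin(yaw)
    return np.asarray(pts)@np.array([[c,s,0],[-s,c,0],[0,0,1]])+[x,y,z]
E
python3 - <<'E'
from h import *
P={n:camera_params(n) for n in["scene","side"]}
names=["stand","stand_nest","jar","jar_mouth","lid","lid_bar","round_jar","bowl","spoon"]
im={n:snapshot(n) for n in P}
D={}
for t in names:
  for c in P:
    r=spot_point(t,c); D[t,c]=r
    print(t,c,[(np.round(x["pixel"],1).tolist(),round(x["score"],2)) for x in r[:4]])
for t in names:
    a,b=D[t,"scene"],D[t,"side"]
    for i in a[:3]:
      for j in b[:3]:
        x,e=tri([(P["scene"],i["pixel"]),(P["side"],j["pixel"])])
        if max(e)<.015: print(t,x.round(4),np.round(e,4))
crop(im["scene"],(300,130,80,80),"pics/c1.png",6)
crop(im["side"],(170,260,80,80),"pics/c2.png",6)
crop(im["scene"],(80,230,70,60),"pics/c3.png",8)
crop(im["side"],(265,100,60,50),"pics/c4.png",8)
print(get_state()["clock"])
E
cd pics; python3 -c "
import cv2,numpy as np
f=lambda n:cv2.resize(cv2.imread(n),(400,300) if n in('c3.png','c4.png') else (400,300))
cv2.imwrite('m1.png',np.vstack([np.hstack([f('c1.png'),f('c2.png')]),np.hstack([f('c3.png'),f('c4.png')])]))"
```

```text
stand scene [([269.6, 164.2], 0.87), ([230.8, 230.9], 0.78), ([144.0, 196.9], 0.62)]
stand side [([345.1, 179.1], 0.84), ([254.2, 196.5], 0.8), ([298.5, 287.4], 0.78)]
stand_nest scene [([270.5, 151.1], 0.74), ([230.2, 215.4], 0.72), ([142.5, 186.3], 0.63)]
stand_nest side [([353.2, 171.9], 0.73), ([250.9, 192.0], 0.64)]
jar scene [([334.9, 184.9], 0.6)]
jar side [([212.7, 311.3], 0.79)]
jar_mouth scene [([337.9, 155.8], 0.82)]
jar_mouth side [([207.3, 292.3], 0.9)]
lid scene [([118.1, 268.4], 0.92), ([221.0, 320.1], 0.41)]
lid side [([290.6, 129.5], 0.52)]
lid_bar scene [([113.1, 258.2], 0.66), ([117.0, 267.3], 0.5)]
lid_bar side [([293.9, 124.0], 0.75)]
round_jar scene [([330.1, 267.8], 0.97)]
round_jar side [([161.3, 220.8], 0.84)]
bowl scene [([218.6, 317.7], 0.97)]
bowl side []
spoon scene [([219.0, 179.9], 0.8)]
spoon side [([314.9, 235.2], 0.8)]
stand [0.5084 0.0698 0.1499] [0.0104 0.0104]
stand [ 0.3577  0.1646 -0.002 ] [0.0035 0.0035]
stand [ 0.5414 -0.0436  0.0042] [0.002 0.002]
stand [ 0.3648  0.0415 -0.2241] [0.0087 0.0087]
stand [ 0.3293 -0.1924  0.0014] [0.0019 0.0019]
stand_nest [0.5074 0.0783 0.1813] [0.0042 0.0042]
stand_nest [ 0.5383 -0.0328  0.045 ] [0.007 0.007]
stand_nest [ 0.3163 -0.1916  0.0324] [0.0035 0.0035]
jar [ 0.5173  0.2832 -0.0054] [0. 0.]
jar_mouth [0.5175 0.2832 0.0945] [0.0048 0.0048]
lid [ 0.5265 -0.3175  0.0041] [0.0008 0.0008]
lid_bar [ 0.5171 -0.3189  0.0299] [0.0011 0.0011]
lid_bar [ 0.5248 -0.3233  0.0157] [0.0079 0.0079]
round_jar [ 0.7392  0.1081 -0.0035] [0.0044 0.0044]
spoon [ 3.581e-01  1.090e-02 -3.000e-04] [0.0012 0.0012]
1.15
```

View pics/m1.png

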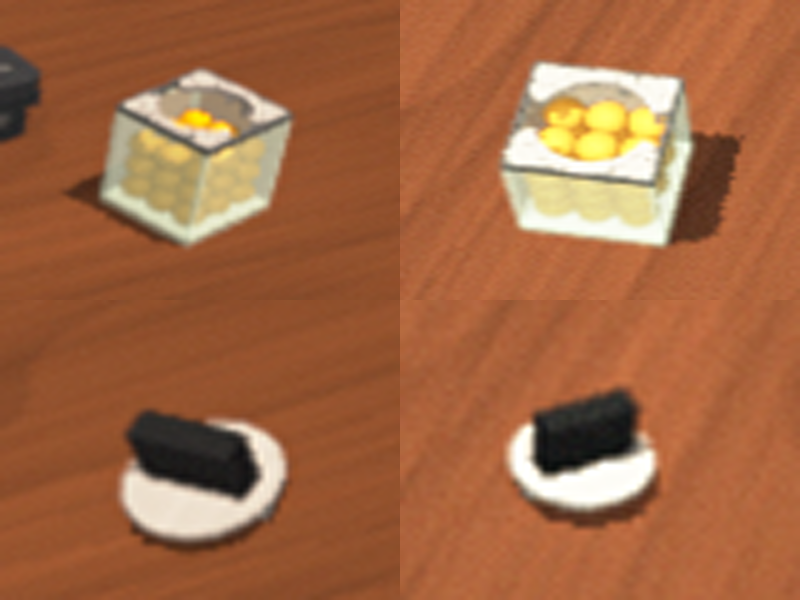

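The crops show a clear square jar with plums and a steel collar (scene 339,172; side 208,300), and a steel lid with an upright black bar, so both choices stand. Next I measure the stand from the wrist, then look at the jar from above.

Run:
```python
from h import *
p=camera_params("wrist"); im=snapshot("wrist")
for t in["stand","stand_nest"]:
    for x in spot_point(t,"wrist"): print(t,np.round(x["pixel"],1),round(x["score"],2),plane(p,x["pixel"],.038 if "nest" in t else 0).round(4))
crop(im,(120,110,160,150),"pics/c5.png",5)
```

```text
stand [42.7 27.6] 0.81 [ 0.355   0.1685 -0.    ]
stand_nest [187.9 196.4] 0.91 [ 0.5351 -0.0391  0.038 ]
stand_nest [19.5 19.8] 0.69 [0.3552 0.1678 0.038 ]
```

>>> apply_moves --pt "0 -10.7 -22" --pt "0 -10.7 -22" --pt "0 -10.7 -22" --pt "0 -10.7 -22" --pt "0 -10.7 -22" --pt "0 -10.7 -22" --pt "0 -10.7 -22" --pt "0 -10.7 -22" --yaw '[0, 0, 0, 0, 0, 0, 0, 0]' --gripper '[100, 100, 100, 100, 100, 100, 100, 100]'

```text
clock: 1.97
tool_pos: [0.5167, 0.2231, 0.253]
eef_rot: [0.499, 0.502, -0.498, 0.501]
contact_force: [0.4, -1.3, -0.3]
opening: 1.003
```

View pics/c5.png

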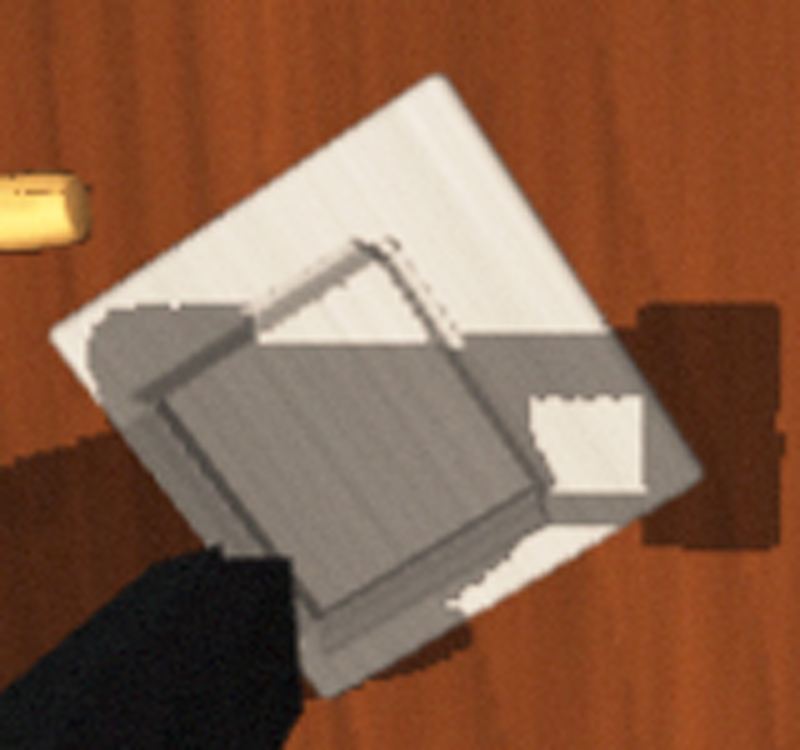

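Run:
```python
from h import *
p=camera_params("wrist"); im=snapshot("wrist"); save(im,"pics/w1.png"); np.savez("v1.npz",im=im,**p)
print(get_state()["tool_pos"])
for t in["jar","jar_mouth"]:
    for x in spot_point(t,"wrist"): print(t,np.round(x["pixel"],1),round(x["score"],2),plane(p,x["pixel"],.09 if "mouth" in t else 0).round(4))
```

```text
[0.51786404 0.22051556 0.25284328]
jar [261.2 115.3] 0.62 [0.5186 0.2827 0.    ]
```

View pics/w1.png

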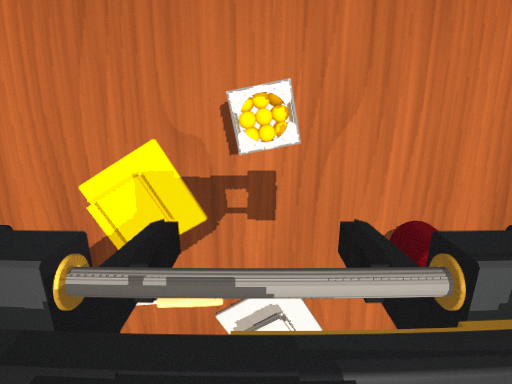

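Run:
```python
from h import *
v=np.load("v1.npz"); crop(v["im"],(215,65,100,100),"pics/c6.png",6)
p=dict(fovy=67.20076232177041,cx=258.8171550729086,cy=187.94018104459795,dist=np.array([-0.04569644,0,0,0,0]),position=np.array([0.62383281,0.06755953,0.38421932]),orientation=np.array([9.90977125e-01,5.63764143e-04,-6.76321341e-04,1.34028216e-01]))
np.savez("v0.npz",**p)
q=np.array([(50,330),(437,75),(703,470),(328,697)])/5+[119.6,109.6]
X=np.array([plane(p,a,.01) for a in q]);print(X.round(4),X.mean(0).round(4))
for i in range(4):
    d=X[(i+1)%4]-X[i];print(np.linalg.norm(d).round(4),np.degrees(np.arctan2(d[1],d[0])).round(1))
q=np.array([(160,400),(375,260),(535,488),(318,615)])/5+[119.6,109.6]
X=np.array([plane(p,a,.038) for a in q]);print(X.round(4),X.mean(0).round(4))
```

```text
[[ 0.4501 -0.0186  0.01  ]
 [ 0.5574  0.0479  0.01  ]
 [ 0.6253 -0.0577  0.01  ]
 [ 0.5178 -0.1266  0.01  ]] [ 0.5377 -0.0387  0.01  ]
0.1263 31.8
0.1255 -57.3
0.1276 -147.3
0.1274 122.1
[[ 0.489  -0.0302  0.038 ]
 [ 0.5453  0.0053  0.038 ]
 [ 0.5826 -0.0532  0.038 ]
 [ 0.5248 -0.0884  0.038 ]] [ 0.5354 -0.0416  0.038 ]
```

View pics/c6.png

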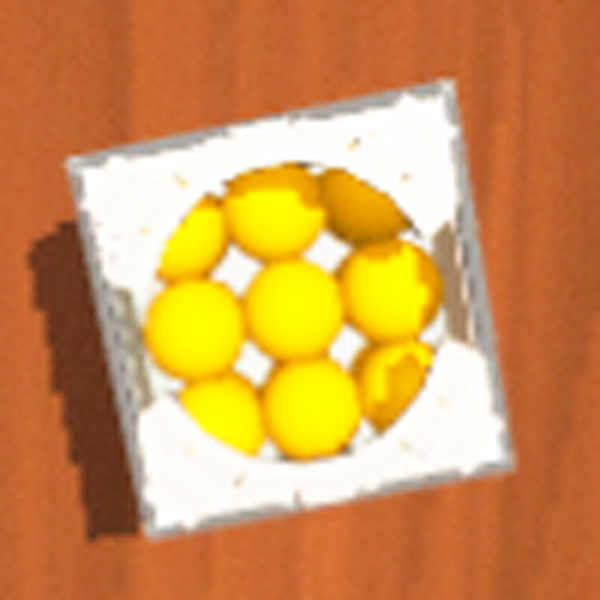

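The jar is seen from above at (262,117), with its notches on the left and right, so its x axis is about 11° anticlockwise of world x. I'll work out its pose and the rough bar direction.

Run:
```python
from h import *
v=np.load("v1.npz"); p={k:v[k] for k in v.files if k!="im"}
q=np.array([(70,160),(452,82),(512,467),(150,535)])/6+[214.6,64.6]
for z in(.09,):
    X=np.array([plane(p,a,z) for a in q]);print(X.round(4),X.mean(0).round(4))
    for i in range(4):
        d=X[(i+1)%4]-X[i];print(np.linalg.norm(d).round(4),np.degrees(np.arctan2(d[1],d[0])).round(1))
S=camera_params("scene")
a=plane(S,(104,253),.049);b=plane(S,(122.9,259),.049);d=b-a;print(a,b,np.degrees(np.arctan2(d[1],d[0])),np.linalg.norm(d))
s=get_state();print(s["tool_pos"],R.from_quat(s["eef_rot"]).as_matrix().round(3))
```

```text
[[0.4836 0.3072 0.09  ]
 [0.5453 0.3197 0.09  ]
 [0.5575 0.2579 0.09  ]
 [0.496  0.2459 0.09  ]] [0.5206 0.2827 0.09  ]
0.063 11.4
0.0629 -78.8
0.0627 -168.9
0.0626 101.5
[ 0.50925114 -0.33392346  0.049     ] [ 0.54483822 -0.30078662  0.049     ] 42.95808161880195 0.048626023704413074
[0.51883079 0.2182888  0.25269244] [[ 0.001  1.    -0.002]
 [-0.001 -0.002 -1.   ]
 [-1.     0.001  0.001]]
```

>>> apply_moves --pt "0 0.1 -6.4" --pt "0 0.1 -6.4" --pt "0 0.1 -6.4" --pt "5 0.1 -6.4" --pt "9 0.1 -6.4" --pt "10 0.1 -6.4" --pt "10 0.1 -6.4" --pt "10 0.1 -6.4" --yaw '[-0.1, -0.2, -0.2, -0.2, -0.2, -0.2, -0.2, -0.2]' --gripper '[100, 100, 100, 100, 100, 100, 100, 100]'

```text
clock: 2.78
tool_pos: [0.5207, 0.2801, 0.1521]
eef_rot: [0.448, 0.546, -0.45, 0.547]
contact_force: [0.3, -0.3, -0.6]
opening: 0.998
```

Run:
```python
from h import *
s=get_state();M=R.from_quat(s["eef_rot"]).as_matrix();t=s["tool_pos"];print(t,np.degrees(np.arctan2(M[1,1],M[0,1])),M[:,0])
p=camera_params("wrist"); im=snapshot("wrist"); save(im,"pics/w2.png")
print("need (tool cm) to jar at z .055",(M.T@(np.array([.5196,.2828,.055])-t)*100).round(2))
```

```text
[0.52070823 0.28013299 0.15214252] 11.135781579349189 [-4.43495714e-04 -3.10332118e-03 -9.99995086e-01]
need (tool cm) to jar at z .055 [ 9.71 -0.05 -0.31]
```

View pics/w2.png

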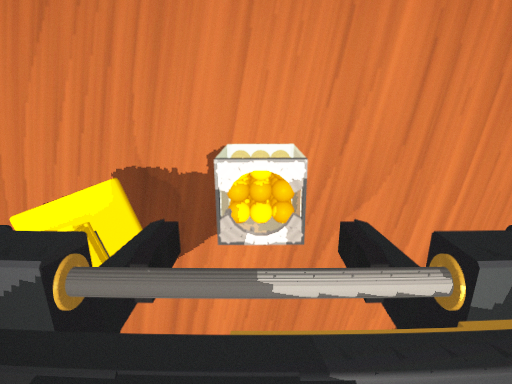

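The jar is square to the jaws and centred at column 260, with the fingers clear on both sides. Next I descend and grip.

>>> apply_moves --pt "3 0 -0.3" --pt "6 0 -0.3" --pt "9 0 -0.3" --pt "9.6 0 -0.3" --pt "9.6 0 -0.3" --pt "9.6 0 -0.3" --pt "9.6 0 -0.3" --pt "9.6 0 -0.3" --pt "9.6 0 -0.3" --pt "9.6 0 -0.3" --yaw '[0, 0, 0, 0, 0, 0, 0, 0, 0, 0]' --gripper '[100, 100, 100, 100, 100, 100, 60, 60, 60, 60]' --force 30

```text
clock: 3.67
tool_pos: [0.5214, 0.2842, 0.0585]
eef_rot: [0.45, 0.545, -0.448, 0.547]
contact_force: [-0.2, -0.4, 16.6]
opening: 0.724
```

>>> apply_moves --pt "0 0 0" --pt "0 0 0" --pt "0 0 0" --pt "0 0 0" --yaw '[0, 0, 0, 0]' --gripper '[50, 50, 50, 50]'

```text
clock: 4.0
tool_pos: [0.5212, 0.284, 0.0586]
eef_rot: [0.449, 0.545, -0.449, 0.547]
contact_force: [-0.9, -0.8, 1.4]
opening: 0.728
```

>>> apply_moves --pt "-2 0 0" --pt "-5 0 0" --pt "-8 0 0" --pt "-11 0 0" --pt "-12 0 0" --pt "-12 0 0" --pt "-12 0 0" --yaw '[0, 0, 0, 0, 0, 0, 0]' --gripper '[50, 50, 50, 50, 50, 50, 50]'

```text
clock: 4.58
tool_pos: [0.5203, 0.2836, 0.1776]
eef_rot: [0.449, 0.545, -0.449, 0.547]
contact_force: [-0.4, 1.0, -5.2]
opening: 0.726
```

Run:
```python
from h import *
s=get_state();M=R.from_quat(s["eef_rot"]).as_matrix();t=s["tool_pos"];print(t,np.degrees(np.arctan2(M[1,1],M[0,1])),M[:,0],s["opening"],s["contact_force"])
im=snapshot("wrist"); save(im,"pics/w3.png")
save(np.hstack([cv2.resize(snapshot(c),(400,300)) for c in("scene","side")]),"pics/s3.png")
print((M.T@(np.array([.538,-.039,.17])-t)*100).round(2))
```

```text
[0.52033738 0.28364042 0.17757937] 11.155269630092587 [ 0.00157804 -0.00166424 -0.99999737] 0.726036630902789 [-0.39390324  0.95270688 -5.17730886]
[ 0.81 -4.51 31.99]
```

View pics/s3.png

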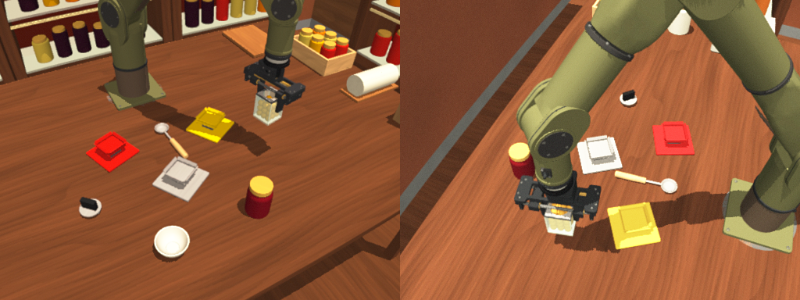

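View pics/w3.png

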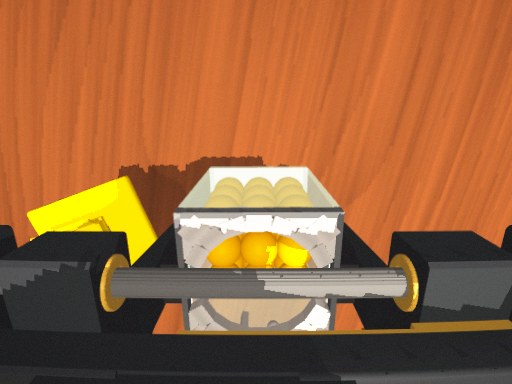

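The jar is held (opening 0.726, about 64 mm) and lifted 12 cm. The stand is now unshaded in both fixed views, so I refine its pose from the plate corners.

Run:
```python
from h import *
a=snapshot("scene");b=snapshot("side")
np.savez("ss.npz",a=a,b=b)
ca=cv2.resize(a[190:265,185:280],None,fx=6,fy=6,interpolation=cv2.INTER_CUBIC)
cb=cv2.resize(b[165:230,220:295],None,fx=6,fy=6,interpolation=cv2.INTER_CUBIC)
save(ca,"pics/st_a.png");save(cb,"pics/st_b.png")
for c in("scene","side"):
  for x in spot_point("stand_nest",c)[:3]:print(c,x["pixel"],plane(camera_params(c),x["pixel"],.038))
  for x in spot_point("stand",c)[:3]:print(c,x["pixel"],plane(camera_params(c),x["pixel"],0))
```

```text
scene [229.5, 215.8] [ 0.5260127  -0.03621244  0.038     ]
scene [218.9, 320.6] [ 0.77024838 -0.17500171  0.038     ]
scene [268.2, 153.5] [0.36029759 0.16141264 0.038     ]
scene [230.4, 232.5] [ 5.44071907e-01 -4.41035990e-02 -1.11022302e-16]
scene [268.4, 161.0] [0.34922917 0.16904299 0.        ]
scene [144.5, 197.8] [ 0.32959017 -0.19300252  0.        ]
side [298.3, 283.3] [0.35608298 0.17254683 0.038     ]
side [250.6, 189.9] [ 0.54736585 -0.03761805  0.038     ]
side [354.4, 171.7] [ 0.31136227 -0.19218999  0.038     ]
side [297.8, 289.8] [0.35498886 0.1690424  0.        ]
side [255.6, 196.8] [ 0.53754721 -0.04891195  0.        ]
side [346.6, 175.9] [ 3.29139401e-01 -2.04257599e-01 -1.11022302e-16]
```

View pics/st_a.png

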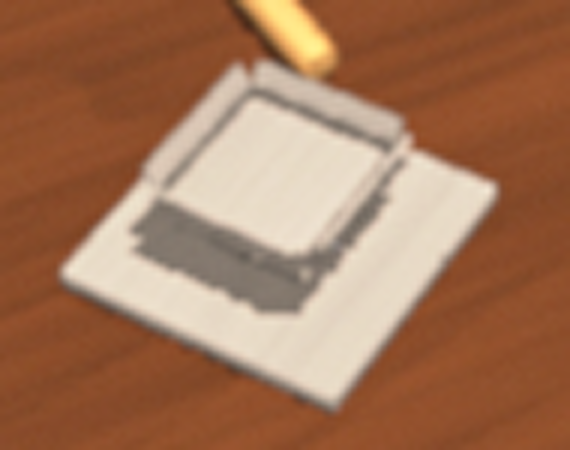

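View pics/st_b.png

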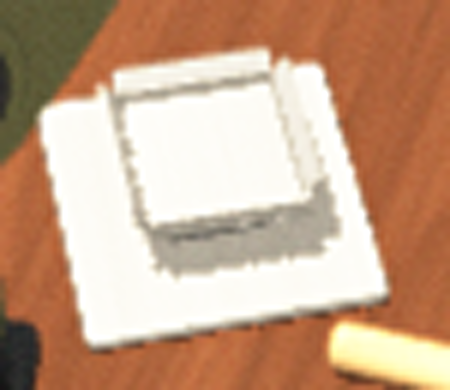

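Run:
```python
from h import *
from scipy.optimize import least_squares
A=camera_params("scene");B=camera_params("side");v=np.load("v0.npz");W={k:v[k] for k in v.files}
f=lambda l,s,o:np.array(l)/s+np.array(o)-.5+.5/s
h=.065
pl=np.array([(-h,h,.01),(h,h,.01),(h,-h,.01),(-h,-h,.01)])
n=.034
fl=np.array([(-n,n,.038),(n,n,.038),(n,-n,.038),(-n,-n,.038)])
# world order at yaw32: (-h,h)->left/up ; in wrist: left, top, right, bottom order = (-h, h)?,...
obs=[]
wp=f([(50,330),(437,75),(703,470),(328,697)],5,(120,110)); wf=f([(160,400),(375,260),(535,488),(318,615)],5,(120,110))
obs+=[(W,wp,pl),(W,wf,fl)]
def order(p,pts,m):
    q=proj(p,model(.538,-.039,0,np.radians(32.3),m))
    idx=[int(np.argmin(np.linalg.norm(q-a,axis=1))) for a in pts]; print(idx,np.linalg.norm(q[idx]-pts,axis=1).round(1)); return m[idx]
L=[("W",W,wp,pl),("W",W,wf,fl),("A",A,f([(60,270),(335,402),(497,187)],6,(185,190)),pl),("A",A,f([(252,97),(165,190),(393,150)],6,(185,190)),fl),
("B",B,f([(42,115),(325,65),(387,297),(92,347)],6,(220,165)),pl),("B",B,f([(120,100),(272,85)],6,(220,165)),fl)]
L=[(k,p,q,order(p,q,m)) for k,p,q,m in L]
def fit(ks,tag):
    fn=lambda x:np.concatenate([(proj(p,model(x[0],x[1],0,x[2],m))-q).ravel()/K(p)[0,0]*np.linalg.norm(p["position"]-[.538,-.039,0])*1000 for k,p,q,m in L if k+str(m[0,2]) in ks])
    r=least_squares(fn,[.538,-.039,.56],loss="soft_l1");print(tag,r.x.round(4),np.degrees(r.x[2]).round(1),"rms mm",np.sqrt((fn(r.x)**2).mean()).round(2))
al=[k+z for k in"WAB" for z in("0.01","0.038")]
for a in al: fit([a],a)
fit(al,"all"); fit(al[:2],"W")
```

```text
[0, 1, 2, 3] [1.3 2.3 2.  1.3]
[0, 1, 2, 3] [2.  3.3 3.2 2.5]
[3, 2, 1] [1.1 0.4 0.7]
[0, 3, 1] [0.4 2.5 1. ]
[2, 3, 0, 1] [2.1 1.3 1.2 1.1]
[2, 3] [1.6 0.7]
W0.01 [ 0.5376 -0.0385  0.5667] 32.5 rms mm 1.83
W0.038 [ 0.5355 -0.0416  0.557 ] 31.9 rms mm 0.59
A0.01 [ 0.5391 -0.0378  0.5546] 31.8 rms mm 1.1
A0.038 [ 0.5351 -0.0367  0.5614] 32.2 rms mm 1.89
B0.01 [ 0.5348 -0.037   0.5574] 31.9 rms mm 1.58
B0.038 [ 0.5389 -0.0399  0.488 ] 28.0 rms mm 0.62
all [ 0.5363 -0.0387  0.5599] 32.1 rms mm 2.16
W [ 0.5361 -0.041   0.5556] 31.8 rms mm 1.88
```

Best stand estimate is (0.5365, -0.039) with yaw 32.1°. I'll put the jar in with its x at -57.9°, which keeps the wrist angles small for the lid later.

>>> apply_moves --pt "0 -0.5 3" --pt "0 -1 6.5" --pt "0 -1.5 10" --pt "0 -2 14" --pt "0 -2.5 18" --pt "0 -3 22" --pt "0 -3.6 26" --pt "0 -4.2 29" --pt "0 -4.66 32" --pt "0 -4.66 32" --yaw '[0.12, 0.24, 0.36, 0.48, 0.6, 0.72, 0.84, 0.96, 1.08, 1.205]' --gripper '[50, 50, 50, 50, 50, 50, 50, 50, 50, 50]'

```text
clock: 5.87
tool_pos: [0.5367, -0.0485, 0.1789]
eef_rot: [0.681, 0.187, -0.681, 0.193]
contact_force: [-0.7, -1.7, -5.8]
opening: 0.723
```

>>> apply_moves --pt "0 0 0" --pt "0 0 0" --pt "0 0 0" --yaw '[0, 0, 0]' --gripper '[50, 50, 50]'

```text
clock: 6.12
tool_pos: [0.5369, -0.0479, 0.1789]
eef_rot: [0.681, 0.188, -0.68, 0.194]
contact_force: [1.0, 0.6, -5.8]
opening: 0.726
```

```bash
cat > st.py <<'E'
from h import *
import sys
s=get_state();M=R.from_quat(s["eef_rot"]).as_matrix();t=s["tool_pos"]
print(s["clock"],t.round(4),"yaw",np.degrees(np.arctan2(M[1,1],M[0,1])).round(2),"x",M[:,0].round(3),"op",round(s["opening"],3),"F",s["contact_force"].round(1))
if len(sys.argv)>3: print("to go cm",(M.T@(np.array([float(a) for a in sys.argv[1:4]])-t)*100).round(2))
E
python3 st.py .5365 -.039 .0966
python3 - <<'E'
from h import *
im=snapshot("wrist"); save(im,"pics/w4.png")
a=snapshot("scene");b=snapshot("side")
save(np.hstack([cv2.resize(a[120:290,150:320],(400,400)),cv2.resize(b[110:260,180:330],(400,400))]),"pics/s4.png")
E
```

```text
6.1167 [ 0.5369 -0.0479  0.1789] yaw -58.67 x [ 0.003 -0.007 -1.   ] op 0.726 F [ 1.   0.6 -5.8]
to go cm [ 8.22 -0.84 -0.44]
```

View pics/s4.png

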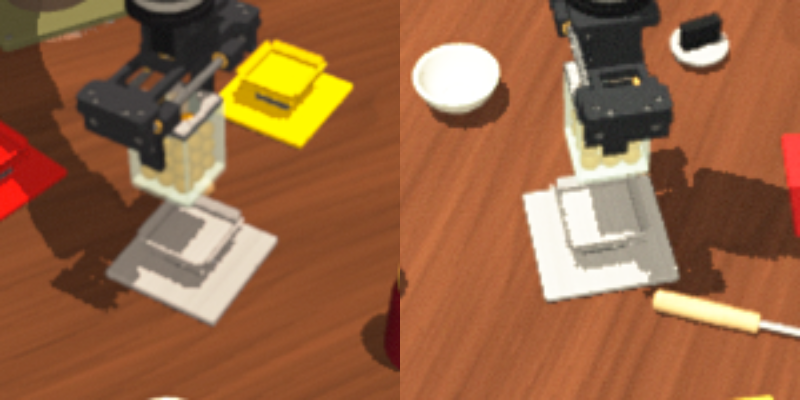

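View pics/w4.png

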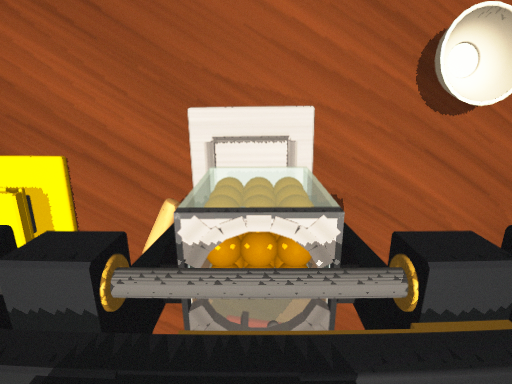

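The wrist view shows the nest ahead, centred near column 252 against the jar's 259. That agrees with the remaining -0.8 cm along tool y. I'll correct it and come down to just above the lips.

>>> apply_moves --pt "0 -0.84 -0.45" --pt "0 -0.84 -0.45" --pt "2.5 -0.84 -0.45" --pt "4.5 -0.84 -0.45" --pt "4.5 -0.84 -0.45" --pt "4.5 -0.84 -0.45" --yaw '[-0.01, -0.01, -0.01, -0.01, -0.01, -0.01]' --gripper '[50, 50, 50, 50, 50, 50]'

```text
clock: 6.77
tool_pos: [0.5357, -0.037, 0.1332]
eef_rot: [-0.679, -0.193, 0.68, -0.197]
contact_force: [-0.8, -0.0, -4.2]
opening: 0.722
```

```bash
python3 st.py .5365 -.039 .0966
python3 - <<'E'
from h import *
im=snapshot("wrist")
a=snapshot("scene");b=snapshot("side")
save(np.hstack([cv2.resize(a[150:260,180:290],(400,400)),cv2.resize(b[140:240,210:310],(400,400))]),"pics/s5.png")
crop(im,(150,80,200,130),"pics/w5.png",4)
E
```

```text
6.7667 [ 0.5357 -0.037   0.1332] yaw -58.0 x [ 0.    -0.006 -1.   ] op 0.722 F [-0.8 -0.  -4.2]
to go cm [3.66 0.19 0.03]
```

View pics/s5.png

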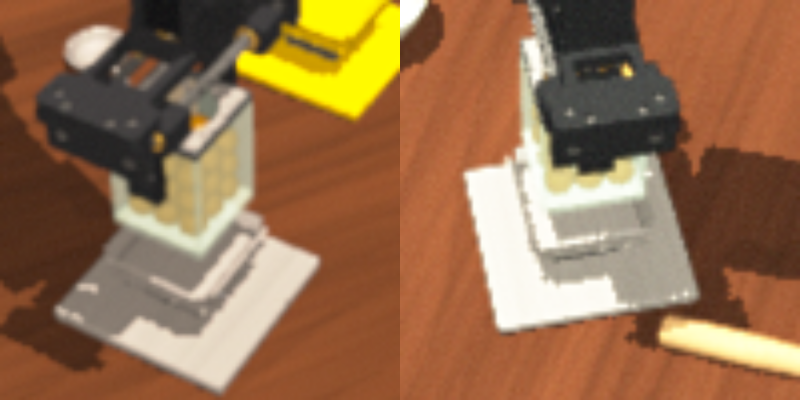

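View pics/w5.png

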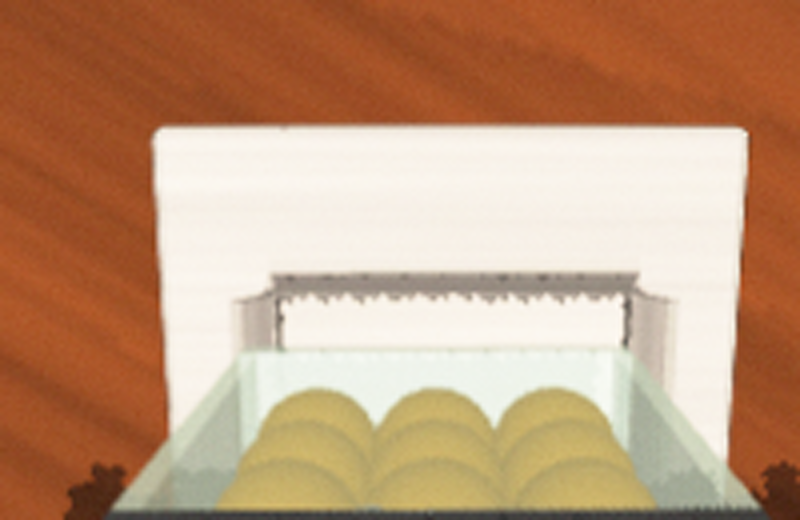

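Run:
```python
from h import *
s=get_state();M=R.from_quat(s["eef_rot"]).as_matrix();t=s["tool_pos"];p=camera_params("wrist")
def g(l,z):
    for q in l:
        q=np.array(q)/4+[149.6,79.6]; print((M.T@(plane(p,q,z)-t)*1000).round(1))
print("plate");g([(155,130),(748,130),(451,128)],.01)
print("floor/wall top inner z46");g([(272,276),(638,276)],.046)
print("floor side lines at row 345");g([(281,345),(630,345)],.038)
print("jar bottom back");g([(242,350),(632,350)],t[2]-.0586)
print("jar top front");g([(110,512),(765,512)],t[2]-.0586+.09)
```

```text
plate
[124.5 -60.9 -64.4]
[125.5  67.5 -64.5]
[125.    3.1 -64.7]
floor/wall top inner z46
[ 88.7 -31.5 -37.5]
[ 89.2  38.6 -37.5]
floor side lines at row 345
[ 96.7 -31.3 -22.5]
[ 97.2  39.  -22.5]
jar bottom back
[ 58.4 -32.7 -29.1]
[ 58.9  32.9 -29.1]
jar top front
[-31.6 -30.2 -31.8]
[-31.1  30.4 -31.7]
```

Wrist check: the nest centre is about 3.3 mm to tool +y of the jar, and the jar sits about 1 mm forward. I apply both corrections and lower.

>>> apply_moves --pt "0 0.33 -0.1" --pt "0.5 0.33 -0.1" --pt "1 0.33 -0.1" --pt "1.5 0.33 -0.1" --pt "2 0.33 -0.1" --pt "2.4 0.33 -0.1" --pt "2.8 0.33 -0.1" --pt "2.8 0.33 -0.1" --pt "2.8 0.33 -0.1" --yaw '[0, 0, 0, 0, 0, 0, 0, 0, 0]' --gripper '[50, 50, 50, 50, 50, 50, 50, 50, 50]'

```text
clock: 7.67
tool_pos: [0.5399, -0.04, 0.1066]
eef_rot: [0.681, 0.192, -0.679, 0.197]
contact_force: [0.1, -0.1, -4.8]
opening: 0.726
```

```bash
python3 st.py .5365 -.039 .0966
python3 - <<'E'
from h import *
im=snapshot("wrist")
a=snapshot("scene");b=snapshot("side")
x=[cv2.resize(a[150:260,180:290],(400,400)),cv2.resize(b[140:240,210:310],(400,400))]
save(np.hstack(x),"pics/s6.png")
crop(im,(150,80,200,130),"pics/w6.png",4)
E
```

```text
7.6667 [ 0.5399 -0.04    0.1066] yaw -58.06 x [ 0.004 -0.007 -1.   ] op 0.726 F [ 0.1 -0.1 -4.8]
to go cm [ 0.99 -0.28  0.23]
```

View pics/s6.png

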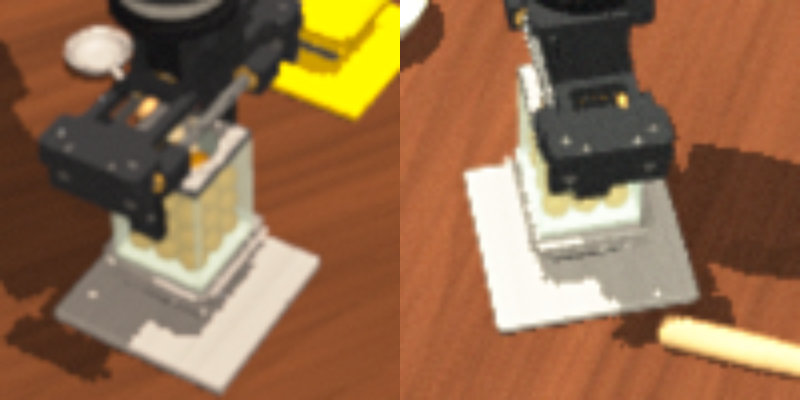

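View pics/w6.png

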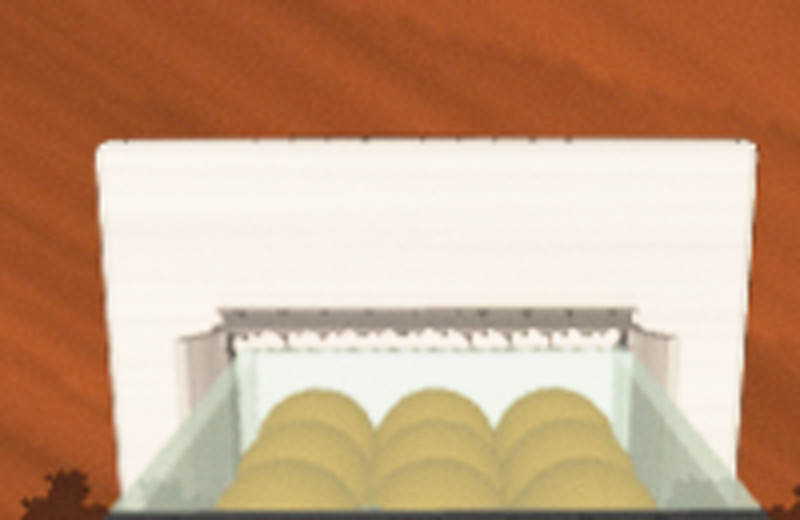

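Run:
```python
from h import *
s=get_state();M=R.from_quat(s["eef_rot"]).as_matrix();t=s["tool_pos"];p=camera_params("wrist")
def g(l,z):
    for q in l:
        q=np.array(q)/4+[149.6,79.6]; print((M.T@(plane(p,q,z)-t)*1000).round(1))
print("plate");g([(97,145),(757,145)],.01)
print("lip top .054");g([(220,308),(635,308)],.054)
print("wall top .046");g([(229,330),(632,330)],.046)
print("floor");g([(232,340),(630,340)],.038)
print("jar bottom back");g([(236,350),(632,350)],t[2]-.0586)
```

```text
plate
[ 96.6 -65.7 -61.9]
[ 97.7  62.2 -62. ]
lip top .054
[ 52.8 -35.  -37.1]
[ 53.4  32.1 -37.1]
wall top .046
[ 60.8 -35.2 -32.1]
[ 61.4  33.2 -32. ]
floor
[ 68.8 -36.2 -28.8]
[ 69.4  34.3 -28.8]
jar bottom back
[ 58.4 -33.7 -29.1]
[ 58.9  32.9 -29.1]
```

>>> apply_moves --pt "0 -0.1 0" --pt "0.3 -0.1 0" --pt "0.6 -0.1 0" --pt "0.9 -0.1 0" --pt "0.9 -0.1 0" --pt "0.9 -0.1 0" --yaw '[0, 0, 0, 0, 0, 0]' --gripper '[50, 50, 50, 50, 50, 50]'

```text
clock: 8.32
tool_pos: [0.5396, -0.0393, 0.0978]
eef_rot: [0.681, 0.192, -0.679, 0.197]
contact_force: [0.1, -0.4, -4.4]
opening: 0.724
```

```bash
python3 st.py .5365 -.039 .0966
python3 - <<'E'
from h import *
im=snapshot("wrist")
crop(im,(150,80,200,130),"pics/w7.png",4)
E
```

```text
8.3167 [ 0.5396 -0.0393  0.0978] yaw -58.06 x [ 0.005 -0.007 -1.   ] op 0.724 F [ 0.1 -0.4 -4.4]
to go cm [ 0.12 -0.19  0.25]
```

View pics/w7.png

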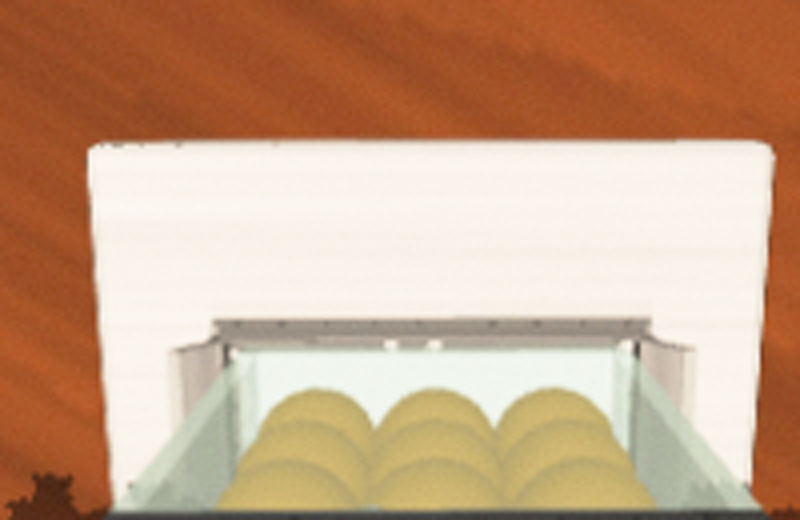

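The jar is inside the nest walls with no contact force and about 1 mm left. I finish lowering, open the fingers and rise.

>>> apply_moves --pt "0.15 0 0" --pt "0.2 0 0" --pt "0.2 0 0" --pt "0.2 0 0" --yaw '[0, 0, 0, 0]' --gripper '[50, 50, 50, 50]'

```text
clock: 8.7
tool_pos: [0.5401, -0.0393, 0.0967]
eef_rot: [0.681, 0.192, -0.678, 0.197]
contact_force: [-1.1, 0.2, 5.3]
opening: 0.723
```

```bash
python3 st.py .5365 -.039 .0966
```

```text
8.7 [ 0.5401 -0.0393  0.0967] yaw -58.07 x [ 0.006 -0.006 -1.   ] op 0.723 F [-1.1  0.2  5.3]
to go cm [ 0.01 -0.22  0.29]
```

>>> apply_moves --pt "0 0 0" --pt "0 0 0" --pt "0 0 0" --pt "0 0 0" --pt "0 0 0" --pt "0 0 0" --yaw '[0, 0, 0, 0, 0, 0]' --gripper '[100, 100, 100, 100, 100, 100]'

```text
clock: 9.2
tool_pos: [0.5401, -0.0393, 0.0966]
eef_rot: [0.681, 0.192, -0.678, 0.197]
contact_force: [-0.2, 0.4, 0.7]
opening: 0.997
```

>>> apply_moves --pt "-2 0 0" --pt "-5 0 0" --pt "-9 0 0" --pt "-13 0 2" --pt "-16 0 5" --pt "-16 0 8" --pt "-16 0 8" --pt "-16 0 8" --pt "-16 0 8" --yaw '[0, 0, 0, 0, 0, 0, 0, 0, 0]' --gripper '[100, 100, 100, 100, 100, 100, 100, 100, 100]'

```text
clock: 9.95
tool_pos: [0.4717, -0.0802, 0.2564]
eef_rot: [0.682, 0.192, -0.678, 0.197]
contact_force: [-0.4, -0.2, -0.5]
opening: 0.998
```

```bash
python3 st.py
python3 - <<'E'
from h import *
p=camera_params("wrist");im=snapshot("wrist");save(im,"pics/w8.png");np.savez("v8.npz",im=im,**p)
a=snapshot("scene");b=snapshot("side")
x=[cv2.resize(a[150:260,180:290],(400,400)),cv2.resize(b[140:240,210:310],(400,400))]
save(np.hstack(x),"pics/s8.png")
E
```

```text
9.95 [ 0.4717 -0.0802  0.2564] yaw -58.06 x [ 0.007 -0.006 -1.   ] op 0.998 F [-0.4 -0.2 -0.5]
```

View pics/s8.png

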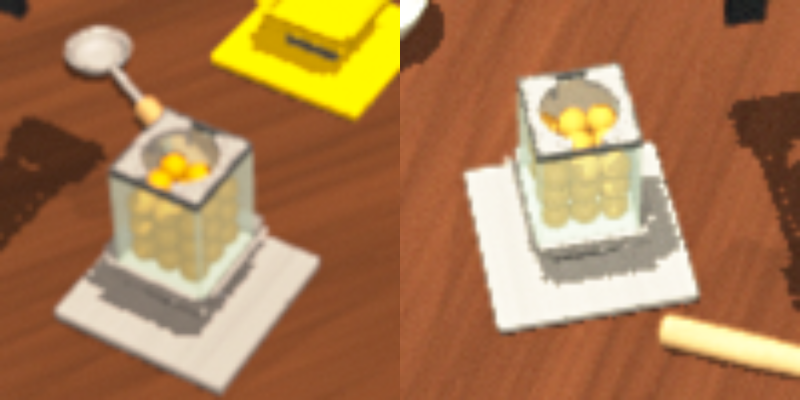

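View pics/w8.png

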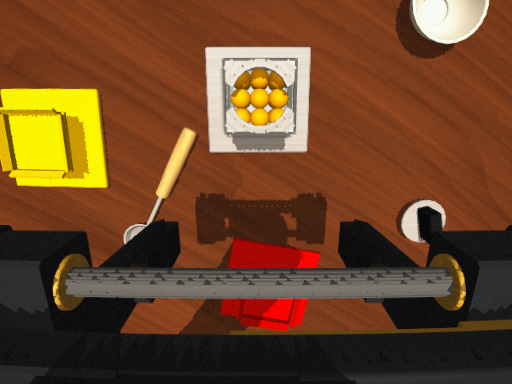

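The jar stands square and upright in the nest in all three views (wrist 260,97), and the lid shows at (425,220). I measure the mouth and the jar yaw closely.

Run:
```python
from h import *
v=np.load("v8.npz"); crop(v["im"],(200,40,120,120),"pics/c8.png",5)
crop(v["im"],(385,180,80,80),"pics/c8l.png",6)
```

```text
(no output)
```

View pics/c8.png

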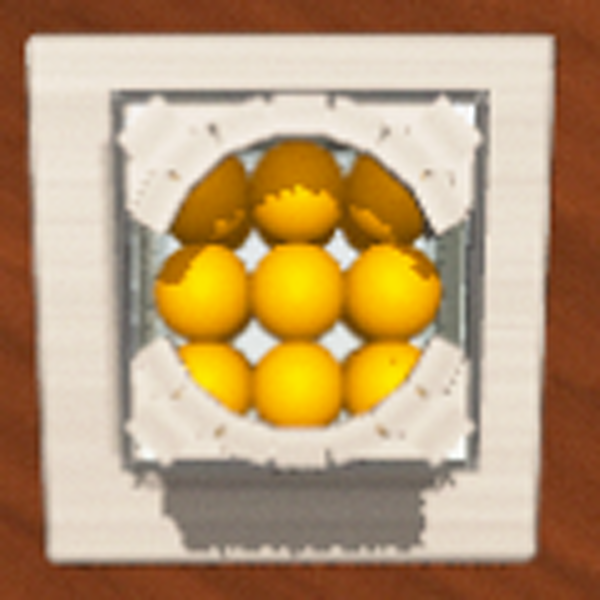

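View pics/c8l.png

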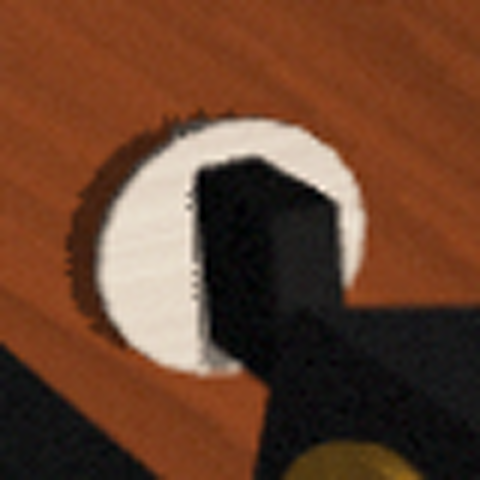

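Run:
```python
from h import *
v=np.load("v8.npz"); p={k:v[k] for k in v.files if k!="im"}
def g(l,z,s,o):
    X=np.array([plane(p,np.array(q)/s+np.array(o)-.5+.5/s,z) for q in l]);print(X.mean(0).round(4))
    for i in range(len(l)):
        d=X[(i+1)%len(l)]-X[i];print("  ",np.linalg.norm(d).round(4),np.degrees(np.arctan2(d[1],d[0])).round(1))
g([(112,92),(488,92),(478,468),(122,468)],.128,5,(200,40))
g([(28,38),(555,38),(537,560),(48,560)],.01,5,(200,40))
# mouth circle: top edge ~ (298,137) bottom (298,428)
g([(298,137),(298,430)],.128,5,(200,40))
# lid flange extremes z .017
g([(100,255),(365,215)],.017,6,(385,180)); g([(245,118),(205,375)],.017,6,(385,180))
```

```text
[ 0.5386 -0.0407  0.128 ]
   0.0632 -57.9
   0.0628 -147.9
   0.0635 122.0
   0.0626 31.9
[ 0.5377 -0.0407  0.01  ]
   0.1279 -57.9
   0.1276 -147.7
   0.1287 121.9
   0.1272 31.9
[ 0.5381 -0.0405  0.128 ]
   0.0488 -148.0
   0.0488 32.0
[ 0.5276 -0.3205  0.017 ]
   0.0636 -49.5
   0.0636 130.5
[ 0.5238 -0.3212  0.017 ]
   0.0645 -147.6
   0.0645 32.4
```

```bash
python3 st.py .525 -.27 .22
```

```text
10.1 [ 0.472  -0.0797  0.2558] yaw -57.97 x [ 0.006 -0.006 -1.   ] op 1.0 F [ 1.  -0.5  0.1]
to go cm [ 3.73 18.91  5.61]
```

Jar and plate agree: centre (0.5383, -0.0407), yaw -57.9°. Next I look at the lid from above.

```bash
python3 st.py .488 -.354 .20
```

```text
10.1 [ 0.472  -0.0797  0.2558] yaw -57.97 x [ 0.006 -0.006 -1.   ] op 1.0 F [ 1.  -0.5  0.1]
to go cm [ 5.76 24.05 13.2 ]
```

>>> apply_moves --pt "0 4 2" --pt "0 8 4.5" --pt "0 12 6.5" --pt "2 16 9" --pt "4 20 11" --pt "5.7 24 13.2" --pt "5.7 24 13.2" --pt "5.7 24 13.2" --pt "5.7 24 13.2" --yaw '[-0.1, -0.19, -0.19, -0.19, -0.19, -0.19, -0.19, -0.19, -0.19]' --gripper '[100, 100, 100, 100, 100, 100, 100, 100, 100]'

```text
clock: 10.85
tool_pos: [0.4871, -0.355, 0.1986]
eef_rot: [0.659, 0.255, -0.658, 0.26]
contact_force: [-0.2, 0.5, 0.4]
opening: 1.0
```

```bash
python3 st.py
python3 - <<'E'
from h import *
p=camera_params("wrist");im=snapshot("wrist");save(im,"pics/w9.png");np.savez("v9.npz",im=im,**p)
r=silhouettes("lid","wrist")
for x in r:print(x["bbox"],x["score"])
for x in spot_point("lid_bar","wrist"):print(x["pixel"],x["score"],plane(p,x["pixel"],.033))
bx=r[0]["bbox"];bx=[int(b) for b in bx];print(bx[0]-10,bx[1]-10);crop(im,(bx[0]-10,bx[1]-10,bx[2]+20,bx[3]+20),"pics/c9.png",5)
E
```

```text
10.85 [ 0.4871 -0.355   0.1986] yaw -47.27 x [ 0.004 -0.005 -1.   ] op 1.0 F [-0.2  0.5  0.4]
[229.6, 93.9, 62.0, 62.6] 0.63
[257.5, 127.5] 0.58 [ 0.52241862 -0.32178214  0.033     ]
219 83
```

View pics/w9.png

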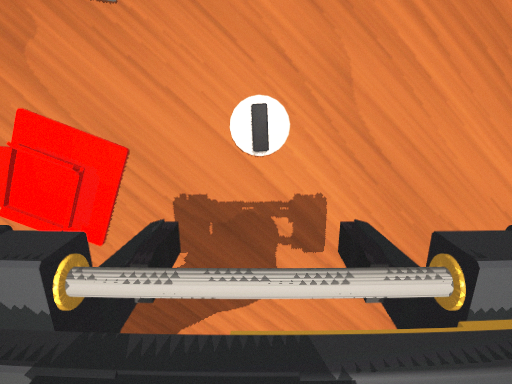

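View pics/c9.png

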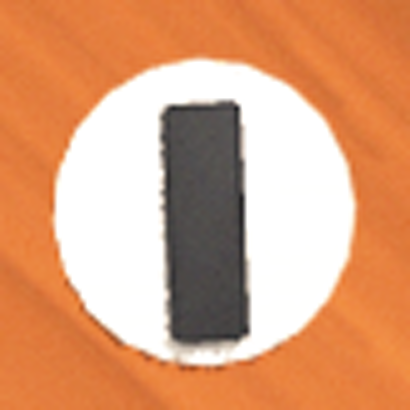

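```bash
python3 - <<'E'
from h import *
v=np.load("v9.npz"); p={k:v[k] for k in v.files if k!="im"}
def g(l,z,s=5,o=(219,83)):
    X=np.array([plane(p,np.array(q)/s+np.array(o)-.5+.5/s,z) for q in l]);print(X.mean(0).round(4))
    for i in range(len(l)):
        d=X[(i+1)%len(l)]-X[i];print("  ",np.linalg.norm(d).round(4),np.degrees(np.arctan2(d[1],d[0])).round(1))
g([(162,107),(238,103),(249,336),(174,341)],.049)
g([(54,210),(356,210)],.017);g([(204,58),(204,366)],.017)
E
python3 st.py .524 -.321 .12
```

```text
[ 0.5247 -0.3226  0.049 ]
   0.0143 -44.3
   0.044 -134.1
   0.0147 136.6
   0.0442 45.4
[ 0.5255 -0.3221  0.017 ]
   0.0643 -47.2
   0.0643 132.8
[ 0.5244 -0.3227  0.017 ]
   0.0645 -137.2
   0.0645 42.8
11.0 [ 0.4887 -0.3514  0.2005] yaw -46.92 x [ 0.006 -0.004 -1.   ] op 0.998 F [-0.2 -0.7  0.1]
to go cm [ 8.06  0.13 -4.64]
```

```bash
python3 st.py .5248 -.3225 .10
```

```text
11.0 [ 0.4887 -0.3514  0.2005] yaw -46.92 x [ 0.006 -0.004 -1.   ] op 0.998 F [-0.2 -0.7  0.1]
to go cm [10.06  0.28 -4.59]
```

>>> apply_moves --pt "2 0.3 -3" --pt "5 0.3 -4.6" --pt "8 0.3 -4.6" --pt "10 0.3 -4.6" --pt "10 0.3 -4.6" --pt "10 0.3 -4.6" --pt "10 0.3 -4.6" --yaw '[-0.044, -0.044, -0.044, -0.044, -0.044, -0.044, -0.044]' --gripper '[100, 100, 100, 100, 100, 100, 100]'

```text
clock: 11.58
tool_pos: [0.5262, -0.3224, 0.1022]
eef_rot: [0.654, 0.271, -0.65, 0.277]
contact_force: [-0.7, -0.2, 0.1]
opening: 1.001
```

```bash
python3 st.py .5248 -.3225 .0365
python3 - <<'E'
from h import *
p=camera_params("wrist");im=snapshot("wrist");save(im,"pics/w10.png")
E
```

```text
11.5833 [ 0.5262 -0.3224  0.1022] yaw -44.35 x [ 0.008 -0.005 -1.   ] op 1.001 F [-0.7 -0.2  0.1]
to go cm [ 6.57 -0.15  0.12]
```

View pics/w10.png

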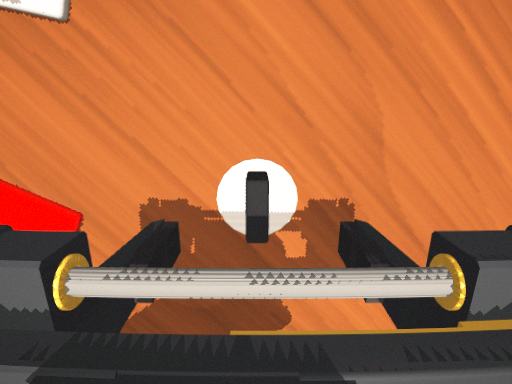

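The bar is upright in the picture at (258,207), centred and parallel to the pads. I descend and grip it.

>>> apply_moves --pt "2 -0.1 0.1" --pt "4 -0.1 0.1" --pt "6 -0.1 0.1" --pt "6.5 -0.1 0.1" --pt "6.5 -0.1 0.1" --pt "6.5 -0.1 0.1" --pt "6.5 -0.1 0.1" --yaw '[0, 0, 0, 0, 0, 0, 0]' --gripper '[100, 100, 100, 100, 100, 100, 100]'

```text
clock: 12.22
tool_pos: [0.5265, -0.3239, 0.0393]
eef_rot: [0.655, 0.27, -0.649, 0.278]
contact_force: [-0.3, -0.3, 0.5]
opening: 1.002
```

```bash
python3 st.py .5248 -.3225 .0365
```

```text
12.2167 [ 0.5265 -0.3239  0.0393] yaw -44.39 x [ 0.012 -0.007 -1.   ] op 1.002 F [-0.3 -0.3  0.5]
to go cm [ 0.28 -0.22  0.02]
```

>>> apply_moves --pt "0.2 -0.2 0" --pt "0.2 -0.2 0" --pt "0.2 -0.2 0" --pt "0.2 -0.2 0" --pt "0.2 -0.2 0" --pt "0.2 -0.2 0" --pt "0.2 -0.2 0" --pt "0.2 -0.2 0" --pt "0.2 -0.2 0" --pt "0.2 -0.2 0" --yaw '[0, 0, 0, 0, 0, 0, 0, 0, 0, 0]' --gripper '[100, 100, 60, 40, 20, 5, 5, 5, 5, 5]' --force 30

```text
clock: 13.05
tool_pos: [0.5251, -0.3225, 0.0372]
eef_rot: [0.655, 0.27, -0.649, 0.278]
contact_force: [0.5, 0.1, 0.6]
opening: 0.42
```

>>> apply_moves --pt "0 0 0" --pt "0 0 0" --pt "0 0 0" --pt "0 0 0" --yaw '[0, 0, 0, 0]' --gripper '[5, 5, 5, 5]'

```text
clock: 13.38
tool_pos: [0.525, -0.3224, 0.0373]
eef_rot: [0.655, 0.27, -0.649, 0.278]
contact_force: [0.2, 0.2, 0.6]
opening: 0.178
```

```bash
python3 st.py .5248 -.3225 .0365
```

```text
13.3833 [ 0.525  -0.3224  0.0373] yaw -44.39 x [ 0.011 -0.007 -1.   ] op 0.178 F [0.2 0.2 0.6]
to go cm [ 0.08 -0.01  0.02]
```

>>> apply_moves --pt "0 0 0" --pt "0 0 0" --pt "-3 0 0" --pt "-6 0 0" --pt "-10 0 0" --pt "-14 0 0" --pt "-17.5 0 0" --pt "-17.5 0 0" --pt "-17.5 0 0" --yaw '[0, 0, 0, 0, 0, 0, 0, 0, 0]' --gripper '[5, 5, 5, 5, 5, 5, 5, 5, 5]'

```text
clock: 14.13
tool_pos: [0.5239, -0.3218, 0.2143]
eef_rot: [0.656, 0.269, -0.648, 0.279]
contact_force: [-0.9, 0.1, -1.6]
opening: 0.178
```

```bash
python3 st.py .5383 -.0407 .21
python3 - <<'E'
from h import *
p=camera_params("wrist");im=snapshot("wrist");save(im,"pics/w11.png");np.savez("v11.npz",im=im,**p)
E
```

```text
14.1333 [ 0.5239 -0.3218  0.2143] yaw -44.4 x [ 0.015 -0.009 -1.   ] op 0.178 F [-0.9  0.1 -1.6]
to go cm [  0.19 -18.64 -21.09]
```

View pics/w11.png

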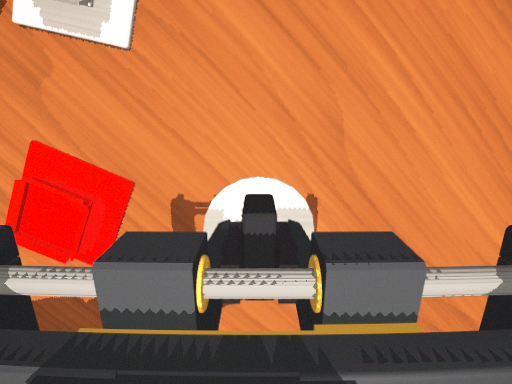

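The lid is held level (opening 0.178, about 16 mm) and hangs off the counter. Now I carry it over the jar while turning 76.5° anticlockwise so the bar lies over the notches.

>>> apply_moves --pt "0 -2 -2.3" --pt "0 -4 -4.6" --pt "0 -6 -7" --pt "0 -8 -9.2" --pt "0 -10 -11.5" --pt "0 -12 -13.8" --pt "0 -14 -16" --pt "0 -16 -18" --pt "0 -17.7 -20" --pt "0 -18.65 -21.1" --yaw '[-0.12, -0.24, -0.36, -0.48, -0.6, -0.72, -0.84, -0.96, -1.08, -1.2]' --gripper '[5, 5, 5, 5, 5, 5, 5, 5, 5, 5]'

```text
clock: 15.02
tool_pos: [0.5356, -0.0354, 0.2085]
eef_rot: [0.38, 0.593, -0.38, 0.599]
contact_force: [0.8, 0.4, -2.4]
opening: 0.18
```

```bash
python3 st.py .5383 -.0407 .21
```

```text
15.0167 [ 0.5356 -0.0354  0.2085] yaw 24.98 x [ 0.007 -0.004 -1.   ] op 0.18 F [ 0.8  0.4 -2.4]
to go cm [-0.15  0.03  0.59]
```

>>> apply_moves --pt "0 0 0.6" --pt "0 0 0.6" --pt "0 0 0.6" --pt "0 0 0.6" --pt "0 0 0.6" --yaw '[-0.12, -0.124, -0.124, -0.124, -0.124]' --gripper '[5, 5, 5, 5, 5]'

```text
clock: 15.43
tool_pos: [0.5376, -0.0418, 0.2079]
eef_rot: [0.343, 0.615, -0.344, 0.621]
contact_force: [0.4, 0.4, -0.4]
opening: 0.183
```

```bash
python3 st.py .5383 -.0407 .17
python3 - <<'E'
from h import *
p=camera_params("wrist");im=snapshot("wrist");save(im,"pics/w12.png");np.savez("v12.npz",im=im,**p)
a=snapshot("scene");b=snapshot("side")
x=[cv2.resize(a[150:260,180:290],(400,400)),cv2.resize(b[120:240,200:320],(400,400))]
save(np.hstack(x),"pics/s12.png")
E
```

```text
15.4333 [ 0.5376 -0.0418  0.2079] yaw 31.89 x [ 0.006 -0.005 -1.   ] op 0.183 F [ 0.4  0.4 -0.4]
to go cm [ 3.79  0.1  -0.08]
```

View pics/w12.png

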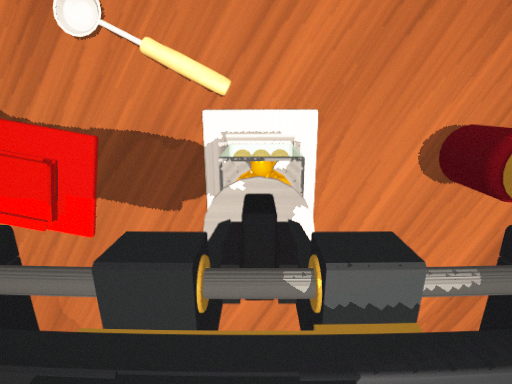

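View pics/s12.png

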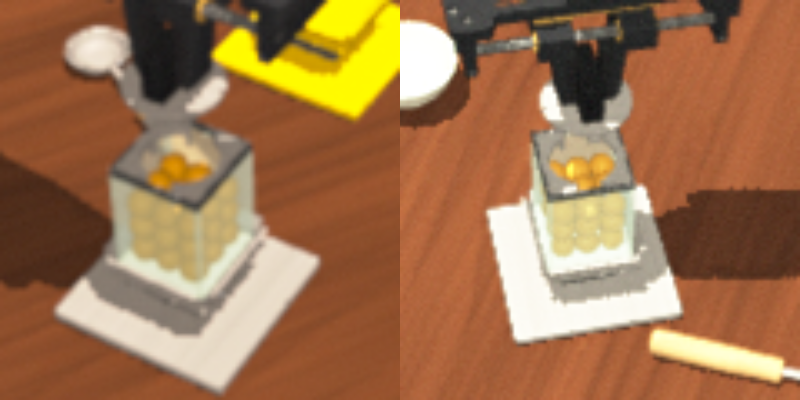

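Run:
```python
from h import *
v=np.load("v12.npz"); crop(v["im"],(190,100,140,140),"pics/c12.png",5)
```

```text
(no output)
```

View pics/c12.png

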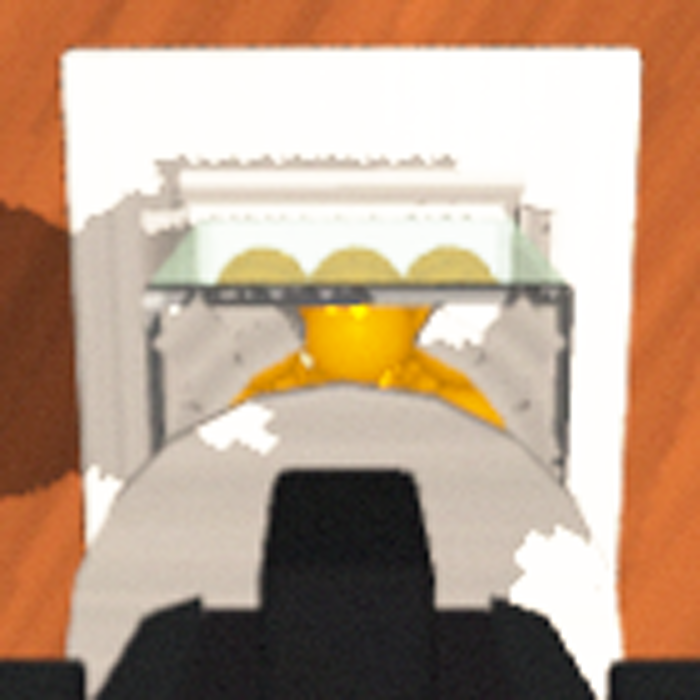

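Run:
```python
from h import *
v=np.load("v12.npz"); p={k:v[k] for k in v.files if k!="im"}
s=get_state();M=R.from_quat(s["eef_rot"]).as_matrix();t=np.array([ 0.5376,-0.0418,0.2079])
print(s["tool_pos"])
def g(n,l,z):
    print(n,[(M.T@(plane(p,np.array(q)/5+[189.6,99.6],z)-t)*1000).round(1).tolist()[1:] for q in l])
g("jar top back",[(148,287),(572,287)],.128)
g("notch",[(300,300),(420,300)],.128)
g("flange front",[(346,387)],t[2]-.0373+.017)
g("flange l/r",[(70,640),(622,640)],t[2]-.0373+.017)
g("plate back",[(62,52),(640,52)],.01)
```

```text
[ 0.53799666 -0.0412867   0.20843644]
jar top back [[-30.2, -33.6], [32.5, -33.5]]
notch [[-7.8, -31.6], [10.0, -31.6]]
flange front [[-0.9, -32.3]]
flange l/r [[-32.4, -2.7], [30.6, -2.6]]
plate back [[-63.9, -67.0], [64.1, -66.9]]
```

The notch is visible behind the lid in line with the bar. The jar axis lies about 2 mm to tool +y and 1.2 mm to tool -z of the lid, so I correct that and lower to just above the rim.

>>> apply_moves --pt "0 0.13 -0.1" --pt "1 0.13 -0.1" --pt "2 0.13 -0.1" --pt "3 0.13 -0.1" --pt "3.5 0.13 -0.1" --pt "3.5 0.13 -0.1" --pt "3.5 0.13 -0.1" --yaw '[0, 0, 0, 0, 0, 0, 0]' --gripper '[5, 5, 5, 5, 5, 5, 5]'

```text
clock: 16.17
tool_pos: [0.5385, -0.0399, 0.1728]
eef_rot: [0.342, 0.616, -0.343, 0.621]
contact_force: [-0.2, 0.3, -1.0]
opening: 0.181
```

```bash
python3 st.py .5383 -.0407 .1523
python3 - <<'E'
from h import *
p=camera_params("wrist");im=snapshot("wrist");np.savez("v13.npz",im=im,**p);crop(im,(190,100,140,140),"pics/c13.png",5)
a=snapshot("scene");b=snapshot("side")
x=[cv2.resize(a[150:240,190:280],(400,400)),cv2.resize(b[130:220,220:310],(400,400))]
save(np.hstack(x),"pics/s13.png")
E
```

```text
16.1667 [ 0.5385 -0.0399  0.1728] yaw 32.0 x [ 0.006 -0.005 -1.   ] op 0.181 F [-0.2  0.3 -1. ]
to go cm [ 2.05 -0.07  0.05]
```

View pics/c13.png

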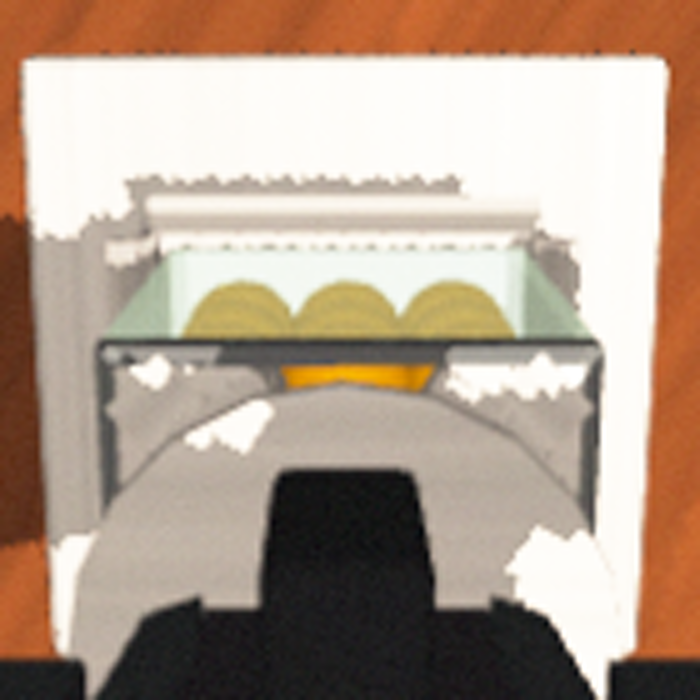

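View pics/s13.png

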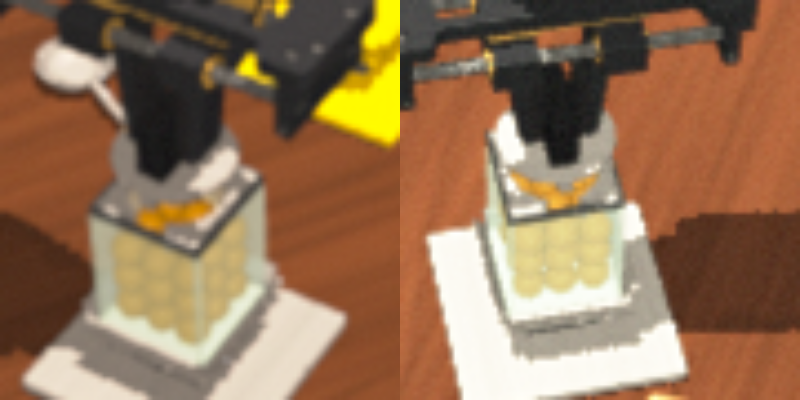

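Run:
```python
from h import *
v=np.load("v13.npz"); p={k:v[k] for k in v.files if k!="im"}
s=get_state();M=R.from_quat(s["eef_rot"]).as_matrix();t=np.array([.5385,-.0399,.1728])
print(s["tool_pos"])
def g(n,l,z):
    print(n,[(M.T@(plane(p,np.array(q)/5+[189.6,99.6],z)-t)*1000).round(1).tolist()[1:] for q in l])
g("jar top back",[(98,343),(602,343)],.128)
g("notch",[(283,368),(440,368)],.128)
g("flange front",[(346,387)],t[2]-.0373+.017)
g("flange l/r",[(68,650),(622,650)],t[2]-.0373+.017)
```

```text
[ 0.53912437 -0.03984788  0.17374   ]
jar top back [[-31.9, -32.2], [31.0, -32.3]]
notch [[-8.9, -29.0], [10.8, -29.1]]
flange front [[-0.9, -32.3]]
flange l/r [[-32.7, -1.4], [30.7, -1.4]]
```

Lid and jar axes agree within about 0.6 mm. I lower into the mouth slowly.

>>> apply_moves --pt "0.2 0.03 0" --pt "0.4 0.03 0" --pt "0.6 0.03 0" --pt "0.8 0.03 0" --pt "1.0 0.03 0" --pt "1.2 0.03 0" --pt "1.4 0.03 0" --pt "1.4 0.03 0" --yaw '[0, 0, 0, 0, 0, 0, 0, 0]' --gripper '[5, 5, 5, 5, 5, 5, 5, 5]'

```text
clock: 16.98
tool_pos: [0.5393, -0.0398, 0.1593]
eef_rot: [0.343, 0.615, -0.343, 0.621]
contact_force: [-0.5, 0.2, -1.4]
opening: 0.179
```

```bash
python3 st.py .5383 -.0407 .1523
```

```text
16.9833 [ 0.5393 -0.0398  0.1593] yaw 31.99 x [ 0.007 -0.005 -1.   ] op 0.179 F [-0.5  0.2 -1.4]
to go cm [ 0.7  -0.13  0.02]
```

>>> apply_moves --pt "0.15 0 0" --pt "0.3 0 0" --pt "0.45 0 0" --pt "0.6 0 0" --pt "0.7 0 0" --pt "0.75 0 0" --pt "0.75 0 0" --yaw '[0, 0, 0, 0, 0, 0, 0]' --gripper '[5, 5, 5, 5, 5, 5, 5]'

```text
clock: 17.57
tool_pos: [0.5393, -0.0399, 0.1523]
eef_rot: [0.343, 0.615, -0.343, 0.622]
contact_force: [-1.4, -0.7, 3.2]
opening: 0.177
```

```bash
python3 st.py .5383 -.0407 .1523
python3 - <<'E'
from h import *
p=camera_params("wrist");im=snapshot("wrist");np.savez("v14.npz",im=im,**p);crop(im,(190,100,140,140),"pics/c14.png",5)
a=snapshot("scene");b=snapshot("side")
x=[cv2.resize(a[150:240,190:280],(400,400)),cv2.resize(b[130:220,220:310],(400,400))]
save(np.hstack(x),"pics/s14.png")
E
```

```text
17.5667 [ 0.5393 -0.0399  0.1523] yaw 31.99 x [ 0.007 -0.005 -1.   ] op 0.177 F [-1.4 -0.7  3.2]
to go cm [-0.   -0.13  0.01]
```

View pics/c14.png

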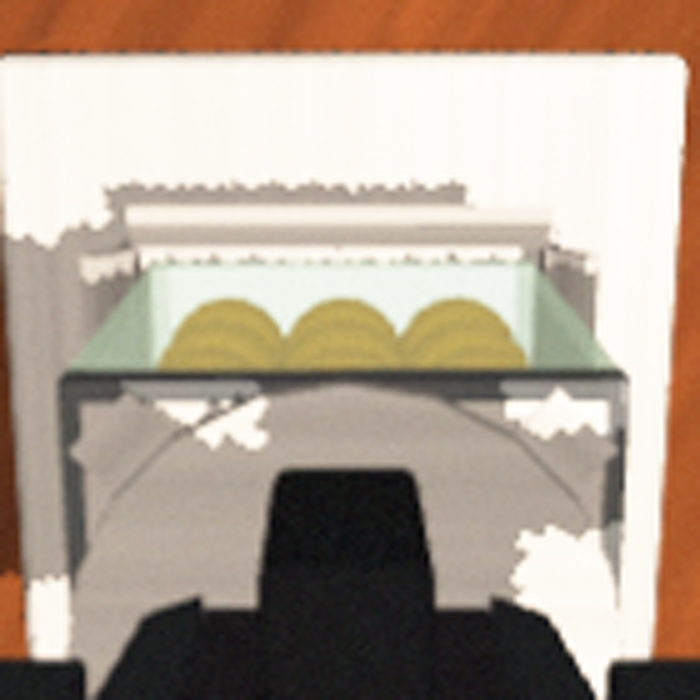

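View pics/s14.png

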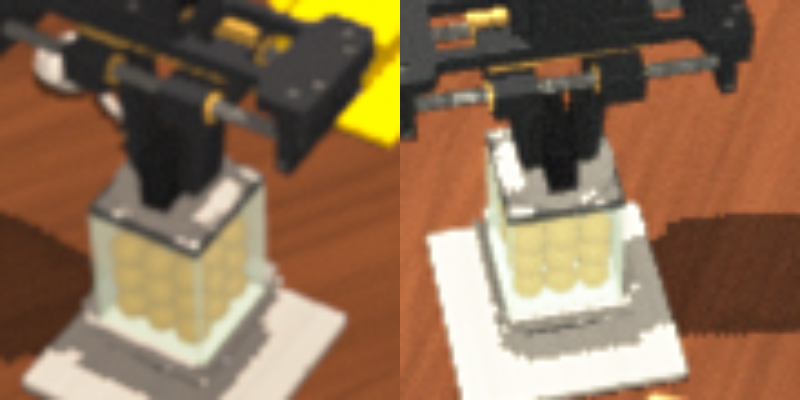

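The lid is fully down: the flange lies on the collar in all views, TCP z is 0.1523 exactly as predicted, and there is a light 3 N contact. Now I turn clockwise.

>>> apply_moves --pt "0 0 0" --pt "0 0 0" --pt "0 0 0" --pt "0 0 0" --pt "0 0 0" --pt "0 0 0" --pt "0 0 0" --yaw '[0.07, 0.14, 0.21, 0.28, 0.35, 0.42, 0.42]' --gripper '[5, 5, 5, 5, 5, 5, 5]'

```text
clock: 18.3
tool_pos: [0.539, -0.0395, 0.1522]
eef_rot: [0.465, 0.53, -0.464, 0.536]
contact_force: [-1.1, 0.9, 2.5]
opening: 0.176
```

```bash
python3 st.py .5383 -.0407 .1523; python3 -c "from plant import *;print(get_state()['moment'])"
```

```text
18.3 [ 0.539  -0.0395  0.1522] yaw 7.86 x [ 0.007 -0.005 -1.   ] op 0.176 F [-1.1  0.9  2.5]
to go cm [-0.   -0.08  0.11]
[0.27823703 0.25008691 0.05102889]
```

>>> apply_moves --pt "0 0 0" --pt "0 0 0" --pt "0 0 0" --pt "0 0 0" --pt "0 0 0" --pt "0 0 0" --pt "0 0 0" --pt "0 0 0" --yaw '[0.07, 0.14, 0.21, 0.28, 0.34, 0.39, 0.39, 0.39]' --gripper '[5, 5, 5, 5, 5, 5, 5, 5]'

```text
clock: 18.97
tool_pos: [0.539, -0.0392, 0.1522]
eef_rot: [0.559, 0.431, -0.557, 0.437]
contact_force: [-1.2, 0.9, 1.9]
opening: 0.181
```

```bash
python3 st.py .5383 -.0407 .1523
python3 - <<'E'
from h import *
p=camera_params("wrist");im=snapshot("wrist");np.savez("v15.npz",im=im,**p);save(im,"pics/w15.png");crop(im,(170,100,180,140),"pics/c15.png",4)
a=snapshot("scene");b=snapshot("side")
x=[cv2.resize(a[150:240,190:280],(400,400)),cv2.resize(b[130:220,220:310],(400,400))]
save(np.hstack(x),"pics/s15.png")
E
```

```text
18.9667 [ 0.539  -0.0392  0.1522] yaw -14.31 x [ 0.007 -0.005 -1.   ] op 0.181 F [-1.2  0.9  1.9]
to go cm [-0.01 -0.03  0.16]
```

View pics/c15.png

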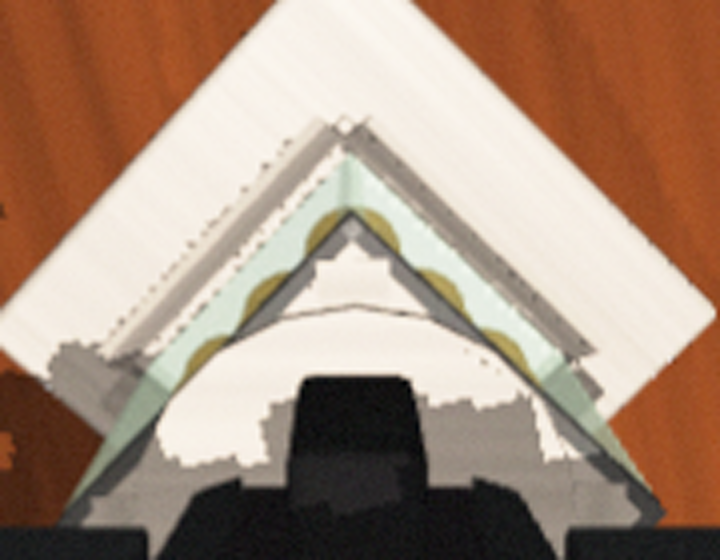

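View pics/s15.png

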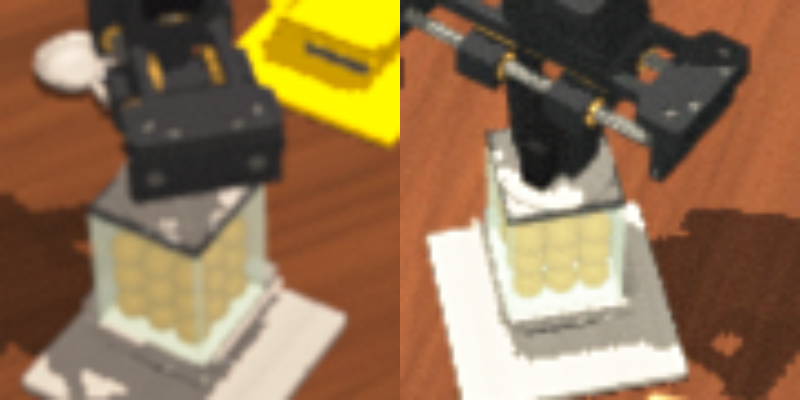

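Run:
```python
from h import *
v=np.load("v15.npz"); p={k:v[k] for k in v.files if k!="im"}
X=[plane(p,np.array(q)/4+[169.6,99.6],.128) for q in[(352,213),(62,522),(662,515)]]
for a in X[1:]:
    d=a-X[0];print(np.linalg.norm(d).round(4),np.degrees(np.arctan2(d[1],d[0])).round(1))
```

```text
0.0622 -147.4
0.0637 -58.7
```

>>> apply_moves --pt "0 0 0" --pt "0 0 0" --pt "0 0 0" --yaw '[0, 0, 0]' --gripper '[5, 5, 5]'

```text
clock: 19.37
tool_pos: [0.539, -0.0392, 0.1522]
eef_rot: [0.56, 0.431, -0.558, 0.436]
contact_force: [-2.8, 0.7, 1.6]
opening: 0.177
```

```bash
python3 st.py; python3 -c "
from plant import *
print(get_state()['qd'].round(3)); print(finish_job())"
```

```text
19.3667 [ 0.539  -0.0392  0.1522] yaw -14.36 x [ 0.007 -0.004 -1.   ] op 0.177 F [-2.8  0.7  1.6]
[-0.    -0.001  0.003  0.    -0.001 -0.    -0.002]
the job is handed in; nothing more can be done
None
```

I set the square jar fully down and upright in the steel stand's nest and let go. I then lowered the lid by its bar through the notches onto the rim, turned it clockwise to the vent position and handed in at 19.4 s, still gripping it. `finish_job` reports no verdict.

**Last checks:**
- **Turn:** the tool turned 46.4° while holding the bar. In the last wrist picture the jar's sides lie at about -58°, so the lid-to-jar angle is about 46°, taking the bar as square to the jaws. The limits are 32 to 58°.
- **Lid seated:** the tool height of 0.152 m matches the expected seat. The contact is a light 2 N upward, and the flange lies on the collar in the pictures.
- **Grip:** the jaws are shut on the 16 mm bar with the grip set to 30 N, and the arm is still.
- **Jar:** square and upright in the nest in all views after release.
- **Bystanders:** I did not measure the round jar, bowl or spoon again at the end. I saw none of them touched or moved in the pictures.

**Disagreements:**
- The stand centre differed by 3 to 5 mm between views, so I corrected from close wrist views before lowering.
- The wrist camera put the jar about 2 mm from the tool centre along the pads.
- The tool leaned slightly, by up to 0.017 rad while lifting the lid and about 0.008 rad at the end, well within the 0.08 rad limit.

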